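Clear the coil tester onto the carousel

TASK

The batch is tested: pry the test adapter board out of the tester by swinging its two ejector levers outward, and hang it and every finished coil lying on the bench on the carousel, so that the batch and its adapter go on together. Turn the carousel as needed, by its bar handle or otherwise, to bring free hooks forward; hang one thing to a hook with coils threaded on by the bore and the adapter by the eye of its bow, knock none of the coils already hanging off, and leave the levers swung out and the two tape rolls where they lie.

Things in the scene. Friction and masses are not known exactly. Their poses are not given: they have to be found in the camera images.
- head (a joint): turn of the carousel's head since the start, rad, anticlockwise from above; endless, light (about 0.1 N m), stays where it is left. The head: a disc 164 mm across, 7 mm thick, centred on its axis at hook height (205 mm above the bench), with 8 hooks pointing straight out at 45 degree steps; below it a post and a foot 210 mm across
- handle (a point): middle of the black bar handle on top of the carousel's head, on the turning axis, 42 mm above the middle of the hooks; turns with the head. The bar: 96 mm long along this x, 16 mm wide, 30 mm high, 12 mm of free room below it down to the disc
- hook0 (a point): hook 0: middle of its hanging stretch, at the strip's mid height, 120 mm from the axis along the handle's -x. Hook k is the same turned k x 45 degrees anticlockwise about the axis (0 to 7). A hung coil's middle is 11 mm lower than the strip's mid height, a hung adapter's origin 9 mm lower
- lip0 (a point): middle of the lip that ends hook 0, 158 mm from the axis, 4 mm above the strip's mid height. Every hook is a level steel strip 10 mm wide and 6 mm high, free from 82 to 155 mm out, then the lip: 6 mm thick, 10 mm wide, its top 11 mm above the strip's mid height
- adapter: test adapter: green board 6 mm thick, stands in the tester's socket; 0.1 to 0.17 kg. Origin in the middle of the eye of its aluminium bow handle, z up, y along the board, x its normal. Bow 46 mm wide (y), 12 mm thick, top 24 mm above the origin, foot 12 mm below; eye 28 mm wide, 24 mm high. Board 60 mm long from 10 to 44 mm below the origin, then 90 mm long to its lower edge 74 mm below
- socket (a point): middle of the socket on the deck of the coil tester (a white instrument 260 x 360 mm and 100 mm high); z up, y along the socket and the board in it. Of the seated adapter the lower edge is 8 mm and the origin 82 mm above this point; the slot's walls end 34 mm above it and guide the board as it is drawn straight up
- lever_l (a joint): ejector lever at the +y end of the socket, rad: 0 upright with its nose over the board's shoulder (latched), swings outward, away from the board, to its stop at 0.65; a toe then lifts that end of the board by 6 mm. Pivot 50 mm from the socket's middle along +y, 10 mm above the deck. Stiff (0.1 N m), stays where it is left
- lever_l_tab (a point): thumb tab of that lever, top face; at lever 0 this point is 22 mm further out and 42 mm higher than the pivot, and turns with the lever. Tab 18 mm wide, from 18 mm inboard to 14 mm outboard of this point, level at 0; pushed down and outward it swings the lever
- lever_r (a joint): ejector lever at the -y end of the socket, rad: 0 upright with its nose over the board's shoulder (latched), swings outward, away from the board, to its stop at 0.65; a toe then lifts that end of the board by 6 mm. Pivot 50 mm from the socket's middle along -y, 10 mm above the deck. Stiff (0.1 N m), stays where it is left
- lever_r_tab (a point): thumb tab of that lever, top face; at lever 0 this point is 22 mm further out and 42 mm higher than the pivot, and turns with the lever. Tab 18 mm wide, from 18 mm inboard to 14 mm outboard of this point, level at 0; pushed down and outward it swings the lever
- coil0: finished wound coil on a white plastic bobbin with two square flanges: 50 mm long, flanges 56 x 56 mm and 5 mm thick, copper winding between them 46 x 46 mm, open square bore 28 x 28 mm right through, 0.1 to 0.2 kg; origin at the middle of the bore, x along the bore (both ends alike). Lies on its flanges' edges on the bench in front of the robot at the start, bore level; may be absent
- coil1: finished wound coil on a white plastic bobbin with two square flanges: 50 mm long, flanges 56 x 56 mm and 5 mm thick, copper winding between them 46 x 46 mm, open square bore 28 x 28 mm right through, 0.1 to 0.2 kg; origin at the middle of the bore, x along the bore (both ends alike). Lies on its flanges' edges on the bench in front of the robot at the start, bore level; may be absent
- coil2: finished wound coil on a white plastic bobbin with two square flanges: 50 mm long, flanges 56 x 56 mm and 5 mm thick, copper winding between them 46 x 46 mm, open square bore 28 x 28 mm right through, 0.1 to 0.2 kg; origin at the middle of the bore, x along the bore (both ends alike). Lies on its flanges' edges on the bench in front of the robot at the start, bore level; may be absent
- hung0: same kind of coil, already hanging on the carousel at the start (hook 0)
- hung1: same kind of coil, already hanging on the carousel at the start (hook 1)
- hung7: same kind of coil, already hanging on the carousel at the start (hook 7)
- hung2: same kind of coil, already hanging on the carousel at the start (hook 2); may be absent
- hung4: same kind of coil, already hanging on the carousel at the start (hook 4); may be absent
- hung6: same kind of coil, already hanging on the carousel at the start (hook 6); may be absent
- tape_wide: roll of amber tape, 96 mm across, 24 mm high, flat on the bench before the carousel; origin at the middle of its underside; not part of the job
- tape_white: roll of white tape, 84 mm across, 18 mm high, flat on the bench before the tester; origin at the middle of its underside; not part of the job

How it is judged:
On the way:
1. both ejector levers are swung outward and have lifted the adapter, which still stands in the socket (value of joint each of lever_l, lever_r above 0.4 rad and z of adapter in the frame of socket between 0.0845 and 0.104 m and horizontal distance between adapter and socket below 0.02 m), for 0.1 s.
At the end, for the whole second after the job is handed in: Coils threaded on hooks, bore level, middles 100 to 140 mm from the carousel's axis and 3 to 17 mm below the hooks; the adapter's eye 80 to 158 mm from it, 1 to 16 mm below, over 55 mm from any coil's middle; all hanging still but for a little sway (under 0.1 m/s), both levers out beyond 0.4 rad (z of coil0 in the frame of handle between -0.059 and -0.045 m and horizontal distance between coil0 and handle between 0.1 and 0.14 m and linear speed of each of coil0, coil1, coil2, adapter below 0.1 m/s and angle between coil0's own x axis and vertical between 1.2 and 1.94 rad and z of coil1 in the frame of handle between -0.059 and -0.045 m and horizontal distance between coil1 and handle between 0.1 and 0.14 m and angle between coil1's own x axis and vertical between 1.2 and 1.94 rad and z of coil2 in the frame of handle between -0.059 and -0.045 m and horizontal distance between coil2 and handle between 0.1 and 0.14 m and angle between coil2's own x axis and vertical between 1.2 and 1.94 rad and z of adapter in the frame of handle between -0.058 and -0.043 m and horizontal distance between adapter and handle between 0.08 and 0.158 m and distance between adapter and coil0 above 0.055 m and distance between adapter and coil1 above 0.055 m and distance between adapter and coil2 above 0.055 m and distance between adapter and hung0 above 0.055 m and distance between adapter and hung1 above 0.055 m and distance between adapter and hung7 above 0.055 m and distance between adapter and hung2 above 0.055 m and distance between adapter and hung4 above 0.055 m and distance between adapter and hung6 above 0.055 m and value of joint each of lever_l, lever_r above 0.4 rad and velocity of joint head between -0.1 and 0.1 rad/s); the robot touches nothing.
It fails at once if a coil that was already hanging on the carousel is knocked off (height (world z) of any of hung0, hung1, hung7, hung2, hung4, hung6 below 0.16 m).
It fails at once if one of the two tape rolls is pushed more than 4 cm away (distance of any of tape_wide, tape_white from where it was at the start of the episode above 0.04 m).
Of hung2, hung4, hung6 only 1 to 1 are there at a start; the rules pass over those that are not, and their reading is None.
Of coil0, coil1, coil2 only 2 to 3 are there at a start; the rules pass over those that are not, and their reading is None.
At some moment in a run one of coil0, coil1, coil2 may be knocked a few centimetres aside while the robot is not near it.
It also fails if it takes over 210 s, if anything falls off the work surface, if the arm or the gripper's body presses on something with over 40 N, if the wrist force passes 120 N, or if a joint passes its speed limit or range.

ROBOT

A 6-joint arm with a two-finger parallel gripper is mounted at the origin on the work surface. World frame = base frame: x ahead of the robot, y to its left, z up, the work surface at z = 0. Lengths are in m, angles in rad, forces in N, time in s.
With the tool pointing down it reaches from about 0.25 to 0.725 m from the base axis. Payload 4 kg.
Tool frame: the origin (TCP) lies at the very end of the fingers, on their centre line; the grasp point (between the pads) lies 19 mm behind it; z points along the fingers, y is the line along which they close (so a half turn about z gives the same grasp; the last joint's range is limited). The gripper opens to 85 mm and grips with 20 to 120 N. Pads are 22 mm wide; open, the fingers measure 114 mm over their backs; the gripper's body (76 mm by 85 mm) begins 54 mm behind the grasp point. The pads swing forward as they close: fully open they stand 13 mm farther back than shut.
Start: joints at [-1.195, 0.241, 0.005, 1.335, 0, 1.571], TCP at [0.184, -0.465, 0.231] pointing down, gripper open.
Joint ranges: [-2.72, 2.72], [-1.05, 1.87], [-1.09, 1.28], [-1.99, 2.15], [-1.42, 1.44], [-3.14, 3.14]. Speed limits (rad/s): [2.79, 2.79, 3.14, 3.14, 3.14, 3.14].

INTERFACE

Orientations are given as a unit quaternion [x, y, z, w].
In Python, from workcell import r gives the robot as it stands. The module is installed in compiled form; this text tells all that it offers.
- The arm moves only by the tool step_arm, never from a script. Its argument "targets" is a list of rows, each a list of 2 entries, a list of its own where there are three numbers: the shift along the tool's x, y, z in cm, then the turn, a rotation vector about the tool's x, y, z in degrees. A call has 1 to 12 rows; each row is the pose to reach, as a shift and turn from the pose commanded when the call began, along the tool's axes at that moment; what a row does not reach only later rows make up. A row lasts 1/10 s, in which the tool goes at most 50 mm and 8.59 degrees, less where a joint would pass 70% of its speed; a pose out of reach is approached as far as the arm can. A call with a gripper value outside its range is refused whole. "gripper" is the opening, from 0 (shut) to 1 (fully open), set as the call begins (left out, the last holds). The fingers move at their own pace and stop on an object; "grip_force" is the grip in N (left out, the last holds). Time passes only in rows, so rows that repeat a pose let the fingers close. It gives the time, the measured TCP pose, the force, the opening and the grip force at its end, in the units of the state.
- r.read_state(): the state, without advancing time (a new reading comes with each control period).
- r.snapshot(name): name is "scene" or "side" or "wrist"; returns a dict with "color" (384x512x3 uint8, red, green, blue), "intrinsics" (3x3 intrinsics, pixels), "R" (3x3) and "t" (3): a world point X has camera coordinates R X + t; the wrist camera has in their place "T_tool_cam" (4x4, takes a point from camera to tool coordinates, whose origin is the TCP and whose axes are the flange's). Camera axes: x right, y down, z forward; pixel columns grow to the right and rows downward; lengths in m; the calibration is good to about 2 mm. The wrist camera is an equidistant fisheye: a pixel r from the principal point sees the ray r / f radians off the axis. A picture is of the moment at which its call begins: read the wrist's pose just before it. There is no depth.
- r.finish_job(): hands the job in; it is judged then, once.
Trained networks look in a picture, given as the dict that the camera call returned (one of the last four; its "shot" number tells which), for a name from the list of things; names that differ only in an ending like _2 or _b are one class to them, and where a whole thing is asked for, a point or a joint stands for the part that bears it (a point fixed in the world has none). Each returns a list of dicts, best first, with "confidence" (0 to 1); they miss things now and then, are a little off and sometimes report something else, mostly with a low value. They report only what shows in the picture. A call takes as long as a camera call.
- r.cut_out(picture, thing): "pixels" (384x512 bool, what is visible of it) and "box" ([left, top, right, bottom] as shares, 0 to 1, of the picture: columns of its width, rows of its height, round what is visible of it).
- r.mark_of(picture, thing): "xy" ([column, row] as shares, 0 to 1, of the picture: columns of its width, rows of its height: a listed point, or the origin of a listed thing).
The state is a dict: "time": time; "qpos": joint angles; "qd": joint speeds; "joint_efforts": joint torques, N m; "ee_pos": TCP position; "tcp_rot": TCP orientation; "contact_force": force on the tool from outside, world axes, zero at the start; "ft_torque": the same for the moment, N m; "finger_gap": finger opening in m; "gripper_force": force on a finger pad.
Only numpy, scipy, OpenCV 4.12 (cv2) and the standard library are available. Lean on these libraries where they do the work, as an engineer would, in place of code of your own. Each camera call takes 0.05 s, during which the arm holds its last target. There are 200 camera calls.

## Working session

There is one attempt and no reset: what is moved stays moved. The work goes in short steps, Python scripts to look and compute and a tool call to move; the robot and the scene stay as the last step left them, time stands still between calls to the robot, and variables do not carry over. Pictures are saved under pics/ and viewed, at most 14 in all, crops included, and the job is handed in when it is done.

Besides the shell and the picture viewer there is one more tool, called after "Request:" by a JSON object that holds its "fn" and its "kwargs". step_arm: Moves the arm, as the interface text tells. Its arguments: {"type":"object","properties":{"targets":{"type":"array"},"gripper":{"type":"number"},"grip_force":{"type":"number"}},"required":["targets"]}

```bash
ls; mkdir -p pics; cat > h.py <<'E'
import numpy as np, cv2
from workcell import r
from scipy.spatial.transform import Rotation as Ro
def snap(n,f=None):
    s=r.read_state(); p=r.snapshot(n); p['st']=s
    if f: cv2.imwrite('pics/'+f+'.png',p['color'][:,:,::-1])
    return p
def ray(p,xy):
    u=np.array([xy[0]*512,xy[1]*384]); K=np.array(p['intrinsics'])
    if 'R' in p:
        d=np.linalg.inv(K)@[u[0],u[1],1]; R=np.array(p['R']); return -R.T@np.array(p['t']), R.T@d/np.linalg.norm(d)
    a=np.array([(u[0]-K[0,2])/K[0,0],(u[1]-K[1,2])/K[1,1]]); th=np.linalg.norm(a)
    d=np.r_[a/max(th,1e-9)*np.sin(th),np.cos(th)]
    T=np.array(p['T_tool_cam']); Rt=Ro.from_quat(p['st']['tcp_rot']).as_matrix()
    return Rt@T[:3,3]+np.array(p['st']['ee_pos']), Rt@T[:3,:3]@d
def atz(p,xy,z):
    o,d=ray(p,xy); return o+d*(z-o[2])/d[2]
def proj(p,X):
    K=np.array(p['intrinsics'])
    if 'R' in p:
        c=np.array(p['R'])@X+p['t']; c=K@c; return c[:2]/c[2]
def tri(rs):
    A=0;b=0
    for o,d in rs:
        M=np.eye(3)-np.outer(d,d); A=A+M; b=b+M@o
    X=np.linalg.solve(A,b); return X,max(np.linalg.norm((np.eye(3)-np.outer(d,d))@(X-o)) for o,d in rs)
E
python3 - <<'E'
from h import *
s=r.read_state();print({k:np.round(v,3) for k,v in s.items()})
P={n:snap(n,n+'0') for n in('scene','side','wrist')}
for n in 'scene','side':print(n,np.round(-np.array(P[n]['R']).T@P[n]['t'],3))
print(P['wrist']['T_tool_cam'].round(3) if hasattr(P['wrist']['T_tool_cam'],'round') else P['wrist']['T_tool_cam'])
for t in 'handle hook0 lip0 adapter socket lever_l_tab lever_r_tab coil0 hung0 tape_wide tape_white'.split():
    for n in P:
        print(t,n,[(round(m['confidence'],2),np.round(np.array(m['xy'])*[512,384]).astype(int).tolist()) for m in r.mark_of(P[n],t)])
E
```

```text
pics
{'time': np.float64(0.0), 'qpos': array([-1.195,  0.241,  0.004,  1.335, -0.   ,  1.571]), 'qd': array([-0.001, -0.002,  0.001, -0.   ,  0.001,  0.   ]), 'joint_efforts': array([ 2.0000e-03, -3.7232e+01,  2.5241e+01,  1.7000e-02,  0.0000e+00,
       -0.0000e+00]), 'ee_pos': array([ 0.183, -0.465,  0.23 ]), 'tcp_rot': array([ 0.982,  0.187, -0.   , -0.001]), 'contact_force': array([ 0.102, -0.297,  0.322]), 'ft_torque': array([-0.02 ,  0.027,  0.001]), 'gripper_force': np.float64(0.0), 'finger_gap': np.float64(0.085)}
scene [1.309 0.615 0.791]
side [0.114 0.567 0.928]
[[-0.    -0.961 -0.276  0.07 ]
 [ 1.    -0.     0.     0.   ]
 [-0.    -0.276  0.961 -0.144]
 [ 0.     0.     0.     1.   ]]
handle scene [(0.96, [169, 149]), (0.58, [223, 242])]
handle side [(0.89, [298, 97])]
handle wrist []
hook0 scene [(0.79, [207, 154])]
hook0 side [(0.88, [316, 132])]
hook0 wrist []
lip0 scene []
lip0 side [(0.69, [326, 138])]
lip0 wrist []
adapter scene [(0.91, [343, 221])]
adapter side [(0.68, [164, 275])]
adapter wrist []
socket scene [(0.71, [339, 242])]
socket side [(0.6, [171, 294])]
soc
[... 191 characters left out ...]
ver_r_tab side [(0.67, [188, 261]), (0.45, [314, 130])]
lever_r_tab wrist []
coil0 scene [(0.75, [222, 245]), (0.69, [271, 216]), (0.34, [230, 195])]
coil0 side [(0.9, [220, 194]), (0.7, [270, 237]), (0.21, [319, 133])]
coil0 wrist []
hung0 scene [(0.57, [207, 166]), (0.55, [204, 155]), (0.55, [163, 149]), (0.52, [317, 232]), (0.42, [192, 149]), (0.27, [341, 225])]
hung0 side [(0.82, [335, 119]), (0.73, [327, 100]), (0.64, [284, 138]), (0.62, [320, 135]), (0.5, [189, 257]), (0.29, [140, 305])]
hung0 wrist []
tape_wide scene [(0.62, [228, 195])]
tape_wide side [(0.89, [328, 202])]
tape_wide wrist []
tape_white scene [(0.38, [317, 237])]
tape_white side [(0.65, [245, 303])]
tape_white wrist []
```

```bash
python3 - <<'E'
import cv2,numpy as np
a=cv2.imread('pics/scene0.png');b=cv2.imread('pics/side0.png')
cv2.imwrite('pics/a.png',cv2.resize(a[100:310,110:400],(800,579),interpolation=3))
cv2.imwrite('pics/b.png',cv2.resize(b[60:340,100:400],None,fx=2.14,fy=2.14,interpolation=3))
from h import *
K={n:None for n in()}
P={n:snap(n) for n in('scene','side')}
px=dict(handle=((169,149),(298,97)),hook0=((207,154),(316,132)),adapter=((343,221),(164,275)),socket=((339,242),(171,294)),tabl=((363,243),(139,306)),tabr=((320,220),(188,261)),coilA=((222,245),(270,237)),coilB=((271,216),(220,194)),wide=((228,195),(328,202)))
for k,(s,d) in px.items():
    X,e=tri([ray(P['scene'],np.array(s)/[512,384]),ray(P['side'],np.array(d)/[512,384])]); print(k,X.round(3),round(e,4))
print(atz(P['side'],np.array([245,303])/[512,384],.0))
E
```

```text
handle [ 0.586 -0.314  0.242] 0.0025
hook0 [ 0.478 -0.238  0.207] 0.0014
adapter [0.519 0.329 0.184] 0.0006
socket [0.516 0.328 0.104] 0.0016
tabl [0.529 0.4   0.148] 0.0012
tabr [0.517 0.26  0.154] 0.0022
coilA [ 0.527 -0.117 -0.157] 0.0249
coilB [0.573 0.096 0.154] 0.0277
wide [ 0.393 -0.217 -0.011] 0.0026
[0.39852801 0.20928105 0.        ]
```

View pics/a.png

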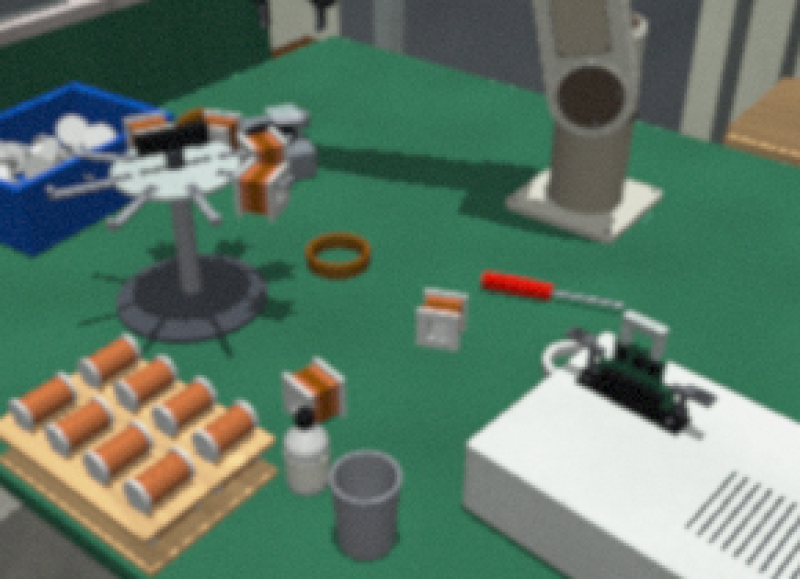

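View pics/b.png

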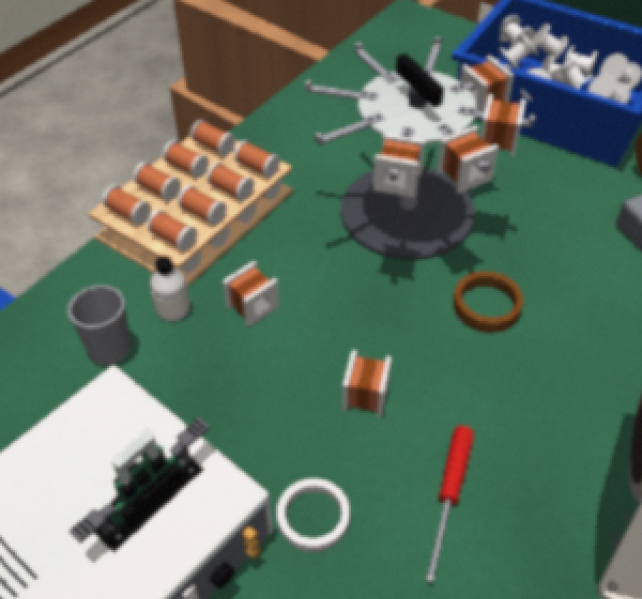

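Both pictures show two coils on the bench: the first at scene (271,216) / side (270,237), the second at scene (222,245) / side (220,194). I had these crossed when pairing the views. Four coils hang on the carousel, and the adapter stands in the tester with both levers upright. I'll fix the pairing and look at the carousel from above.

```bash
cat >> h.py <<'E'
def down(h):
    h=np.radians(h); return np.array([[np.cos(h),np.sin(h),0],[np.sin(h),-np.cos(h),0],[0,0,-1.]])
def head(s): 
    R=Ro.from_quat(s['tcp_rot']).as_matrix(); return np.degrees(np.arctan2(R[1,0],R[0,0]))
def mv(*tg,s=None):
    "each target (x,y,z,heading): rows relative to the present pose"
    s=s or r.read_state(); R=Ro.from_quat(s['tcp_rot']).as_matrix(); p=np.array(s['ee_pos'])
    print('at',p.round(4),'head',round(head(s),1),'q',np.degrees(s['qpos']).round(0),'gap',round(float(s['finger_gap']),3),'F',np.round(s['contact_force'],1))
    for t in tg:
        print(' ',(R.T@(np.array(t[:3])-p)*100).round(2).tolist(),np.degrees(Ro.from_matrix(R.T@down(t[3])).as_rotvec()).round(1).tolist())
E
python3 - <<'E'
from h import *
P={n:snap(n) for n in('scene','side')}
px=dict(coilA=((222,245),(220,194)),coilB=((271,216),(270,237)))
for k,(s,d) in px.items():
    X,e=tri([ray(P['scene'],np.array(s)/[512,384]),ray(P['side'],np.array(d)/[512,384])]); print(k,X.round(3),round(e,4))
mv((.53,-.30,.40,21.5),(.53,-.30,.40,100),(.53,-.3,.40,145))
E
```

```text
coilA [ 0.663 -0.016  0.019] 0.0074
coilB [0.447 0.031 0.031] 0.0048
at [ 0.1835 -0.4651  0.2313] head 21.5 q [-68.  14.   0.  77.  -0.  90.] gap 0.085 F [-0.4 -0.1 -0.3]
  [38.29, -2.64, -16.87] [-0.0, 0.0, 0.0]
  [38.29, -2.64, -16.87] [-0.0, -0.0, -78.5]
  [38.29, -2.64, -16.87] [-0.0, -0.0, -123.5]
```

Request:
{"fn": "step_arm", "kwargs": {"targets": [[[0,0,-5],[0,0,-8]],[[0,0,-10],[0,0,-16]],[[0,0,-14],[0,0,-24]],[[5,0,-17],[0,0,-32]],[[38.3,-2.6,-17],[0,0,-78]],[[38.3,-2.6,-17],[0,0,-78]],[[38.3,-2.6,-17],[0,0,-78]],[[38.3,-2.6,-17],[0,0,-78]],[[38.3,-2.6,-17],[0,0,-78]],[[38.3,-2.6,-17],[0,0,-78]],[[38.3,-2.6,-17],[0,0,-78]],[[38.3,-2.6,-17],[0,0,-78]]]}}

```text
time: 3.2
ee_pos: [0.5346, -0.2972, 0.3983]
tcp_rot: [0.643, 0.766, 0.0, -0.002]
contact_force: [-0.8, -0.6, 0.5]
finger_gap: 0.0853
gripper_force: 0.0
```

```bash
python3 - <<'E'
from h import *
p=snap('wrist','w1')
q=snap('side'); sc=snap('scene')
for t in 'handle hook0 lip0'.split():
    rs=[]
    for P in (p,q,sc):
        m=r.mark_of(P,t)
        print(t,[(round(a['confidence'],2),(np.array(a['xy'])*[512,384]).round(0).tolist()) for a in m])
        if m: rs.append(ray(P,m[0]['xy'])); print(atz(P,m[0]['xy'],dict(handle=.247,hook0=.205,lip0=.209)[t]).round(4))
    if len(rs)>1: print(tri(rs))
mv((.586,-.314,.32,145))
E
```

```text
handle [(0.55, [308.0, 186.0])]
[ 0.5875 -0.2983  0.247 ]
handle [(0.76, [297.0, 98.0]), (0.64, [325.0, 98.0])]
[ 0.5822 -0.2987  0.247 ]
handle [(0.86, [170.0, 152.0])]
[ 0.604  -0.2912  0.247 ]
(array([ 0.58956796, -0.30484208,  0.23845297]), np.float64(0.004368543113050711))
hook0 [(0.69, [281.0, 78.0])]
[ 0.5422 -0.1913  0.205 ]
hook0 [(0.78, [315.0, 131.0])]
[ 0.4847 -0.243   0.205 ]
hook0 [(0.91, [207.0, 153.0])]
[ 0.4724 -0.2418  0.205 ]
(array([ 0.50709794, -0.20662822,  0.22947366]), np.float64(0.03577020914190431))
lip0 [(0.85, [187.0, 101.0])]
[ 0.4422 -0.2341  0.209 ]
lip0 [(0.97, [326.0, 137.0]), (0.71, [269.0, 238.0]), (0.19, [283.0, 137.0])]
[ 0.4454 -0.2382  0.209 ]
lip0 []
(array([ 0.44337293, -0.23387722,  0.21301419]), np.float64(0.0002360302910292864))
at [ 0.5297 -0.3008  0.4018] head 99.5 q [-30.  29.  49. 109.   0.  51.] gap 0.086 F [-0.2 -0.7  0.6]
  [-2.23, 5.33, 8.18] [0.0, 0.0, -45.5]
```

View pics/w1.png

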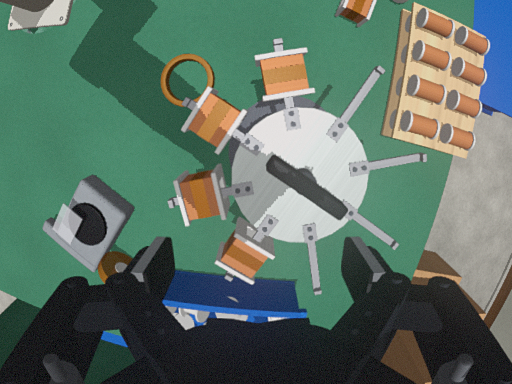

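The wrist picture, with up ≈ +y, shows the disc centred near pixel (300,175). The bar runs from (268,160) to (346,215). Coils hang on hooks 7, 0, 1 and 2, so hooks 3 to 6 are free.

```bash
cat >> h.py <<'E'
def wz(p,px,z): return atz(p,np.array(px)/[512,384],z)
E
python3 - <<'E'
from h import *
p=snap('wrist')
e=[wz(p,c,.2085) for c in((232,174),(368,174),(300,107),(300,242))]
print(np.round(e,4))
print('cx',(e[0]+e[1])/2,'cy',(e[2]+e[3])/2)
# circle fit on disc mask: bright low-sat pixels
a=p['color'].astype(int); m=((a.min(2)>150)&(a.max(2)-a.min(2)<45)).astype(np.uint8); m[:90]=0;m[250:]=0;m[:,:225]=0;m[:,375:]=0
m=cv2.morphologyEx(m,cv2.MORPH_OPEN,np.ones((9,9),np.uint8))
c=max(cv2.findContours(m,0,1)[0],key=cv2.contourArea)[:,0]
h=cv2.convexHull(c)[:,0]
W=np.array([wz(p,u+.5,.2085)[:2] for u in h])
A=np.c_[2*W,np.ones(len(W))]; s=np.linalg.lstsq(A,(W**2).sum(1),rcond=None)[0]; print('circle',s[:2],np.sqrt(s[2]+s[0]**2+s[1]**2))
a,b=wz(p,(271,159),.26),wz(p,(345,214),.26); print(a,b,(a+b)/2,np.degrees(np.arctan2(*(a-b)[1::-1])),np.linalg.norm(a-b))
for px in((187,101),(280,44),(172,203),(229,279),(381,70),(425,158),(395,245),(318,291)): 
    X=wz(p,px,.212); d=X[:2]-s[:2]; print(px,X.round(3),np.hypot(*d).round(4),np.degrees(np.arctan2(d[1],d[0])).round(1))
E
```

```text
[[ 0.5014 -0.314   0.2085]
 [ 0.6636 -0.2861  0.2085]
 [ 0.5651 -0.2243  0.2085]
 [ 0.5983 -0.3871  0.2085]]
cx [ 0.58249754 -0.30003885  0.2085    ] cy [ 0.58172456 -0.3057285   0.2085    ]
circle [ 0.58823739 -0.29615998] 0.07888165700548135
[ 0.53915133 -0.28031664  0.26      ] [ 0.62709622 -0.32446224  0.26      ] [ 0.58312378 -0.30238944  0.26      ] 153.3447696164227 0.0984029347296773
(187, 101) [ 0.438 -0.237  0.212] 0.161 158.6
(280, 44) [ 0.531 -0.158  0.212] 0.15 112.6
(172, 203) [ 0.434 -0.361  0.212] 0.1674 -157.4
(229, 279) [ 0.517 -0.455  0.212] 0.1741 -114.3
(381, 70) [ 0.652 -0.16   0.212] 0.1504 65.0
(425, 158) [ 0.737 -0.251  0.212] 0.1557 17.0
(395, 245) [ 0.731 -0.373  0.212] 0.1619 -28.5
(318, 291) [ 0.64  -0.457  0.212] 0.1685 -72.2
```

```bash
python3 - <<'E'
from h import *
mv((.584,-.304,.32,154.5),(.584,-.304,.228,154.5))
E
```

```text
at [ 0.5298 -0.3007  0.4017] head 99.5 q [-30.  29.  49. 109.  -0.  51.] gap 0.085 F [-0.5 -0.7  0.6]
  [-1.21, 5.28, 8.17] [0.0, 0.0, -55.0]
  [-1.21, 5.28, 17.37] [0.0, 0.0, -55.0]
```

Request:
{"fn": "step_arm", "kwargs": {"targets": [[[-1.2,5.3,8.2],[0,0,-55]],[[-1.2,5.3,8.2],[0,0,-55]],[[-1.2,5.3,8.2],[0,0,-55]],[[-1.2,5.3,8.2],[0,0,-55]],[[-1.2,5.3,8.2],[0,0,-55]],[[-1.2,5.3,8.2],[0,0,-55]],[[-1.2,5.3,8.2],[0,0,-55]],[[-1.2,5.3,8.2],[0,0,-55]],[[-1.2,5.3,8.2],[0,0,-55]]]}}

```text
time: 4.75
ee_pos: [0.5844, -0.3034, 0.3193]
tcp_rot: [0.221, 0.975, 0.0, -0.0]
contact_force: [0.1, 0.2, 0.0]
finger_gap: 0.0858
gripper_force: 0.0
```

```bash
python3 - <<'E'
from h import *
p=snap('wrist','w2')
print([(a['confidence'],np.array(a['xy'])*[512,384],atz(p,a['xy'],.247)) for a in r.mark_of(p,'handle')])
mv((.584,-.304,.228,154.5))
E
```

```text
[(0.68, array([266.1888, 203.2128]), array([ 0.58923256, -0.29927076,  0.247     ]))]
at [ 0.5844 -0.3034  0.3193] head 154.5 q [-27.  34.  43. 100.  -0.  -2.] gap 0.085 F [ 0.4 -0.   0.9]
  [0.01, -0.07, 9.13] [0.0, -0.0, -0.0]
```

View pics/w2.png

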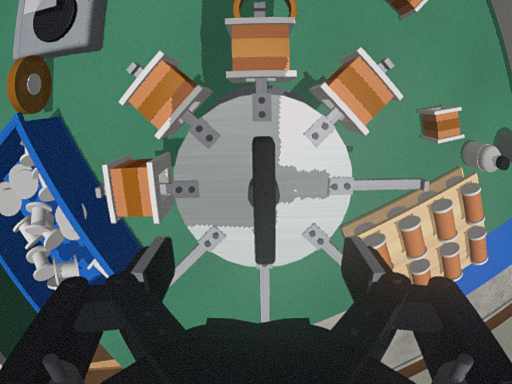

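The bar lies upright in the picture at column 263, about 6 mm off the tool's centre along tool y. I'll shift onto it and grip.

Request:
{"fn": "step_arm", "kwargs": {"targets": [[[-0.1,0.6,5],[0,0,0]],[[-0.1,0.6,9.1],[0,0,0]],[[-0.1,0.6,9.1],[0,0,0]],[[-0.1,0.6,9.1],[0,0,0]]], "gripper": 1}}

```text
time: 5.25
ee_pos: [0.5877, -0.2983, 0.2284]
tcp_rot: [0.221, 0.975, 0.0, -0.001]
contact_force: [-0.3, 0.5, 0.3]
finger_gap: 0.0856
gripper_force: 0.0
```

Request:
{"fn": "step_arm", "kwargs": {"targets": [[[0,0,0],[0,0,0]],[[0,0,0],[0,0,0]],[[0,0,0],[0,0,0]],[[0,0,0],[0,0,0]],[[0,0,0],[0,0,0]],[[0,0,0],[0,0,0]],[[0,0,0],[0,0,0]],[[0,0,0],[0,0,0]]], "gripper": 0, "grip_force": 25}}

```text
time: 6.05
ee_pos: [0.5882, -0.3, 0.2301]
tcp_rot: [0.221, 0.975, -0.001, 0.001]
contact_force: [-2.1, -2.8, 6.3]
finger_gap: 0.0238
gripper_force: 24.3
```

Request:
{"fn": "step_arm", "kwargs": {"targets": [[[0,0,0],[0,0,0]],[[0,0,0],[0,0,0]],[[0,0,-1.2],[0,0,0]],[[0,0,-1.2],[0,0,0]]], "gripper": 0.6}}

```text
time: 6.45
ee_pos: [0.5888, -0.2983, 0.2421]
tcp_rot: [0.22, 0.975, -0.0, 0.001]
contact_force: [0.1, 0.6, 0.7]
finger_gap: 0.0513
gripper_force: 0.0
```

Request:
{"fn": "step_arm", "kwargs": {"targets": [[[0,0,0],[0,0,0]],[[0,0,0],[0,0,0]],[[0,0,0],[0,0,0]],[[0,0,0],[0,0,0]],[[0,0,0],[0,0,0]],[[0,0,0],[0,0,0]],[[0,0,0],[0,0,0]],[[0,0,0],[0,0,0]]], "gripper": 0}}

```text
time: 7.25
ee_pos: [0.5873, -0.2996, 0.2403]
tcp_rot: [0.221, 0.975, -0.001, -0.0]
contact_force: [-2.1, -4.7, 0.7]
finger_gap: 0.0158
gripper_force: 24.7
```

Request:
{"fn": "step_arm", "kwargs": {"targets": [[[0,-0.15,0],[0,0,-1]],[[0,-0.15,0],[0,0,-3]],[[0,-0.15,0],[0,0,-7]],[[0,-0.15,0],[0,0,-12]],[[0,-0.15,0],[0,0,-17]],[[0,-0.15,0],[0,0,-22]],[[0,-0.15,0],[0,0,-27]],[[0,-0.15,0],[0,0,-31]],[[0,-0.15,0],[0,0,-34]],[[0,-0.15,0],[0,0,-35]]]}}

```text
time: 8.25
ee_pos: [0.5873, -0.2992, 0.2403]
tcp_rot: [-0.084, 0.996, 0.001, 0.0]
contact_force: [-0.3, -0.3, 1.6]
finger_gap: 0.0154
gripper_force: 24.6
```

Request:
{"fn": "step_arm", "kwargs": {"targets": [[[0,0,0],[0,0,-2]],[[0,0,0],[0,0,-5]],[[0,0,0],[0,0,-9]],[[0,0,0],[0,0,-14]],[[0,0,0],[0,0,-19]],[[0,0,0],[0,0,-24]],[[0,0,0],[0,0,-29]],[[0,0,0],[0,0,-34]],[[0,0,0],[0,0,-39]],[[0,0,0],[0,0,-43]],[[0,0,0],[0,0,-46]],[[0,0,0],[0,0,-48]]]}}

```text
time: 9.45
ee_pos: [0.587, -0.2986, 0.2403]
tcp_rot: [-0.482, 0.876, 0.001, 0.0]
contact_force: [-2.7, 1.6, 1.3]
finger_gap: 0.0155
gripper_force: 24.7
```

Request:
{"fn": "step_arm", "kwargs": {"targets": [[[0,0,0],[0,0,-2]],[[0,0,0],[0,0,-5]],[[0,0,0],[0,0,-9]],[[0,0,0],[0,0,-14]],[[0,0,0],[0,0,-19]],[[0,0,0],[0,0,-24]],[[0,0,0],[0,0,-29]],[[0,0,0],[0,0,-34]],[[0,0,0],[0,0,-39]],[[0,0,0],[0,0,-43]],[[0,0,0],[0,0,-46]],[[0,0,0],[0,0,-47]]]}}

```text
time: 10.65
ee_pos: [0.5863, -0.2985, 0.2403]
tcp_rot: [0.791, -0.611, -0.002, -0.0]
contact_force: [-4.4, 2.1, 3.1]
finger_gap: 0.0158
gripper_force: 24.8
```

Request:
{"fn": "step_arm", "kwargs": {"targets": [[[0,0,0],[0,0,0]],[[0,0,0],[0,0,0]],[[0,0,0],[0,0,0]],[[0,0,-4],[0,0,0]],[[0,0,-8],[0,0,0]],[[0,0,-12],[0,0,0]],[[0,0,-16],[0,0,0]]], "gripper": 0.7}}

```text
time: 11.35
ee_pos: [0.5873, -0.2995, 0.4006]
tcp_rot: [0.791, -0.612, 0.001, -0.0]
contact_force: [1.5, -0.8, 2.0]
finger_gap: 0.0597
gripper_force: 0.0
```

```bash
python3 - <<'E'
from h import *
p=snap('wrist','w3')
X=np.array([.516,.328])
mv((.35,-.05,.40,10),(.49,.33,.33,-95),(.49,.33,.33,85))
E
```

```text
at [ 0.5887 -0.3003  0.4088] head -75.5 q [ -27.   39.   67.  117.    0. -132.] gap 0.06 F [0.1 0.1 7.9]
  [-30.22, 16.84, 0.35] [-0.1, -1.0, -85.5]
  [-63.57, -6.15, 7.28] [-0.8, -0.5, 19.5]
  [-63.57, -6.15, 7.28] [0.7, -1.2, -160.5]
```

View pics/w3.png

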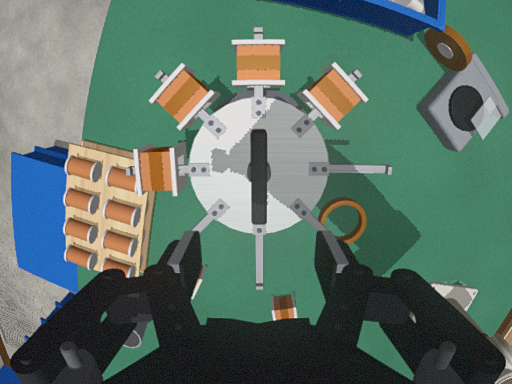

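The carousel turned as planned. Hook 0's bar end points at about 284°, and free hooks 3, 4, 5 and 6 sit at about 59°, 104°, 149° and 194°. Next is the tester.

Request:
{"fn": "step_arm", "kwargs": {"targets": [[[-31,-3,3],[0,0,10]],[[-31,-3,3],[0,0,10]],[[-31,-3,3],[0,0,10]],[[-31,-3,3],[0,0,10]],[[-31,-3,3],[0,0,10]],[[-31,-3,3],[0,0,10]],[[-63.6,-6.2,7.3],[-0.8,-0.5,19.5]],[[-63.6,-6.2,7.3],[-0.8,-0.5,19.5]],[[-63.6,-6.2,7.3],[-0.8,-0.5,19.5]],[[-63.6,-6.2,7.3],[-0.8,-0.5,19.5]],[[-63.6,-6.2,7.3],[-0.8,-0.5,19.5]],[[-63.6,-6.2,7.3],[-0.8,-0.5,19.5]]], "gripper": 0}}

```text
time: 12.6
ee_pos: [0.4946, 0.2876, 0.331]
tcp_rot: [-0.676, 0.737, 0.008, -0.002]
contact_force: [0.8, -0.2, -0.2]
finger_gap: -0.0
gripper_force: 0.0
```

Request:
{"fn": "step_arm", "kwargs": {"targets": [[[-10,0,0],[0,0,0]],[[-10,0,0],[0,0,0]],[[-10,0,0],[0,0,0]],[[-10,0,0],[0,0,0]]]}}

```text
time: 13.0
ee_pos: [0.5035, 0.3865, 0.33]
tcp_rot: [-0.677, 0.736, 0.008, -0.004]
contact_force: [-0.2, -0.5, 0.6]
finger_gap: 0.0002
gripper_force: 0.0
```

```bash
python3 - <<'E'
from h import *
p=snap('wrist','w4'); q=snap('side'); sc=snap('scene')
for t,z in dict(adapter=.182,socket=.1,lever_l_tab=.152,lever_r_tab=.152).items():
    rs=[]
    for n,P in zip('WDS',(p,q,sc)):
        m=r.mark_of(P,t)
        if m: 
            rs.append(ray(P,m[0]['xy'])); print(t,n,round(m[0]['confidence'],2),(np.array(m[0]['xy'])*[512,384]).round().tolist(),atz(P,m[0]['xy'],z).round(4))
    if len(rs)>1: print('   ',tri(rs))
mv((.516,.328,.3,-95))
E
```

```text
adapter W 0.66 [235.0, 117.0] [0.5177 0.3254 0.182 ]
adapter D 0.91 [164.0, 272.0] [0.5251 0.3238 0.182 ]
adapter S 0.91 [340.0, 223.0] [0.5304 0.3259 0.182 ]
    (array([0.52263153, 0.32417754, 0.17886359]), np.float64(0.0049372835342790244))
socket W 0.96 [235.0, 121.0] [0.5233 0.3328 0.1   ]
socket D 0.61 [169.0, 295.0] [0.5191 0.3314 0.1   ]
socket S 0.8 [341.0, 247.0] [0.526  0.3377 0.1   ]
    (array([0.52187724, 0.33311039, 0.09616115]), np.float64(0.0030146249358443634))
lever_l_tab W 0.85 [236.0, 181.0] [0.5258 0.3968 0.152 ]
lever_l_tab D 0.56 [136.0, 306.0] [0.5313 0.4051 0.152 ]
lever_l_tab S 0.56 [360.0, 243.0] [0.5393 0.3939 0.152 ]
    (array([0.5310113 , 0.39811024, 0.14659491]), np.float64(0.0066689458028935675))
lever_r_tab W 0.59 [235.0, 52.0] [0.5129 0.2552 0.152 ]
lever_r_tab D 0.52 [189.0, 260.0] [0.517 0.259 0.152]
lever_r_tab S 0.5 [322.0, 218.0] [0.4991 0.2561 0.152 ]
    (array([0.51208532, 0.26042545, 0.16168799]), np.float64(0.003431966514158454))
at [0.5039 0.3851 0.332 ] head -95.0 q [ 37.  31.  40. 100.   1. -48.] gap 0.0 F [-0.6 -0.2 -0.3]
  [5.6, -1.75, 3.13] [0.9, 0.4, 0.0]
```

View pics/w4.png

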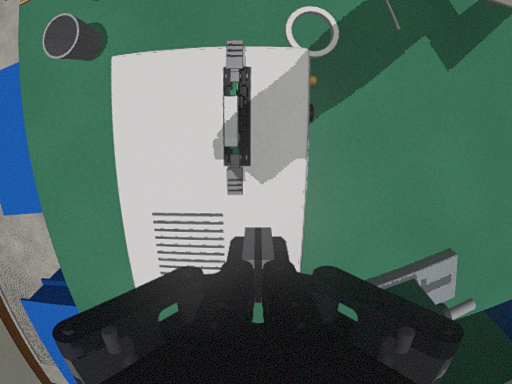

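Seen from above, the socket line runs along image column 235: the left tab is at (236,181), the right tab at (235,52), and the tester's heading is 85°. Now I'll press the levers.

```bash
python3 - <<'E'
from h import *
c=np.array([.520,.328]); e=np.array([np.cos(np.radians(85)),np.sin(np.radians(85))])
T=lambda s,z:(*(c+e*s/1000),z/1000,-95)
print('L');mv(T(79,200),T(79,158),T(79,152),T(87,147),T(94,141),T(99.5,134),T(101,131.5),T(101,180))
mv(T(-79,230),T(-79,158),T(-79,152),T(-87,147),T(-94,141),T(-99.5,134),T(-101,131.5),T(-101,180))
E
```

```text
L
at [0.5039 0.3851 0.332 ] head -95.0 q [ 37.  31.  40. 100.   1. -48.] gap 0.0 F [-0.6 -0.2 -0.3]
  [-2.27, -2.3, 13.18] [0.9, 0.4, 0.0]
  [-2.25, -2.37, 17.38] [0.9, 0.4, 0.0]
  [-2.24, -2.38, 17.98] [0.9, 0.4, 0.0]
  [-3.04, -2.38, 18.48] [0.9, 0.4, 0.0]
  [-3.73, -2.39, 19.08] [0.9, 0.4, 0.0]
  [-4.28, -2.4, 19.79] [0.9, 0.4, 0.0]
  [-4.43, -2.41, 20.04] [0.9, 0.4, 0.0]
  [-4.46, -2.33, 15.19] [0.9, 0.4, 0.0]
at [0.5039 0.3851 0.332 ] head -95.0 q [ 37.  31.  40. 100.   1. -48.] gap 0.0 F [-0.6 -0.2 -0.3]
  [13.51, -2.25, 10.08] [0.9, 0.4, 0.0]
  [13.55, -2.36, 17.28] [0.9, 0.4, 0.0]
  [13.56, -2.37, 17.88] [0.9, 0.4, 0.0]
  [14.36, -2.37, 18.37] [0.9, 0.4, 0.0]
  [15.06, -2.38, 18.97] [0.9, 0.4, 0.0]
  [15.62, -2.39, 19.67] [0.9, 0.4, 0.0]
  [15.77, -2.4, 19.91] [0.9, 0.4, 0.0]
  [15.74, -2.32, 15.07] [0.9, 0.4, 0.0]
```

Request:
{"fn": "step_arm", "kwargs": {"targets": [[[-2.2,-2.3,10],[0.9,0.4,0]],[[-2.2,-2.3,10],[0.9,0.4,0]],[[-2.2,-2.3,13],[0.9,0.4,0]],[[-2.2,-2.4,16],[0.9,0.4,0]],[[-2.2,-2.4,17.4],[0.9,0.4,0]],[[-2.2,-2.4,18],[0.9,0.4,0]],[[-3,-2.4,18.5],[0.9,0.4,0]],[[-3.7,-2.4,19.1],[0.9,0.4,0]],[[-4.3,-2.4,19.8],[0.9,0.4,0]],[[-4.4,-2.4,20],[0.9,0.4,0]],[[-4.4,-2.4,20],[0.9,0.4,0]]]}}

```text
time: 14.85
ee_pos: [0.529, 0.4296, 0.1317]
tcp_rot: [-0.676, 0.737, -0.0, 0.001]
contact_force: [1.0, 2.0, 0.5]
finger_gap: -0.0
gripper_force: 1.1
```

Request:
{"fn": "step_arm", "kwargs": {"targets": [[[0,0,-5],[0,0,0]],[[0,0,-10],[0,0,0]],[[4,0,-12],[0,0,0]],[[9,0,-12],[0,0,0]],[[14,0,-12],[0,0,0]],[[18,0,-12],[0,0,0]],[[18,0,-8],[0,0,0]],[[18,0,-4],[0,0,0]],[[18,0,-2.6],[0,0,0]],[[18,0,-2],[0,0,0]],[[18.8,0,-1.5],[0,0,0]],[[19.5,0,-0.9],[0,0,0]]]}}

```text
time: 16.05
ee_pos: [0.511, 0.2339, 0.1419]
tcp_rot: [-0.676, 0.737, 0.0, -0.0]
contact_force: [-1.9, -0.4, 3.1]
finger_gap: -0.0
gripper_force: 1.2
```

Request:
{"fn": "step_arm", "kwargs": {"targets": [[[0.6,0,0.7],[0,0,0]],[[0.7,0,0.9],[0,0,0]],[[0.7,0,0.9],[0,0,0]],[[0.7,0,0.9],[0,0,0]]]}}

```text
time: 16.45
ee_pos: [0.5112, 0.2265, 0.1318]
tcp_rot: [-0.676, 0.737, -0.001, -0.001]
contact_force: [0.0, -3.2, -0.0]
finger_gap: -0.0003
gripper_force: 1.2
```

Request:
{"fn": "step_arm", "kwargs": {"targets": [[[-1,0,-5],[0,0,0]],[[-3,0,-10],[0,0,0]],[[-6,0,-15],[0,0,0]],[[-10,0,-18],[0,0,0]],[[-14,0,-18],[0,0,0]],[[-14,0,-18],[0,0,0]]], "gripper": 1}}

```text
time: 17.05
ee_pos: [0.5236, 0.3736, 0.312]
tcp_rot: [-0.678, 0.735, 0.001, 0.002]
contact_force: [-0.7, 0.1, -1.6]
finger_gap: 0.0848
gripper_force: 0.0
```

```bash
python3 - <<'E'
from h import *
p=snap('wrist','w5'); q=snap('side')
cv2.imwrite('pics/w5c.png',np.vstack([cv2.resize(p['color'][20:220,150:350],(560,560)),])[:,:,::-1])
for t,z in dict(adapter=.188,lever_l_tab=.13,lever_r_tab=.13).items():
    rs=[]
    for n,P in zip('WD',(p,q)):
        m=r.mark_of(P,t)
        if m: 
            rs.append(ray(P,m[0]['xy'])); print(t,n,round(m[0]['confidence'],2),(np.array(m[0]['xy'])*[512,384]).round().tolist(),atz(P,m[0]['xy'],z).round(4))
    if len(rs)>1: print('   ',tri(rs))
mv((.52,.328,.26,175))
E
```

```text
adapter W 0.94 [263.0, 130.0] [0.5151 0.3253 0.188 ]
adapter D 0.68 [165.0, 273.0] [0.5167 0.3261 0.188 ]
    (array([0.51558034, 0.32585991, 0.18913504]), np.float64(0.000788159242932659))
lever_l_tab W 0.75 [256.0, 206.0] [0.5296 0.4172 0.13  ]
lever_l_tab D 0.53 [133.0, 315.0] [0.5337 0.4191 0.13  ]
    (array([0.5310634 , 0.41818583, 0.13163722]), np.float64(0.002103260367585374))
lever_r_tab W 0.71 [258.0, 44.0] [0.5118 0.2343 0.13  ]
lever_r_tab D 0.55 [196.0, 259.0] [0.5168 0.2373 0.13  ]
    (array([0.51274824, 0.23786299, 0.13692596]), np.float64(0.0022720619564058904))
at [0.5233 0.3656 0.3122] head -95.1 q [ 35.  30.  37.  96.  -0. -50.] gap 0.085 F [ 0.3 -0.3 -0.8]
  [3.77, -0.0, 5.23] [-0.1, -0.0, 89.9]
```

View pics/w5c.png

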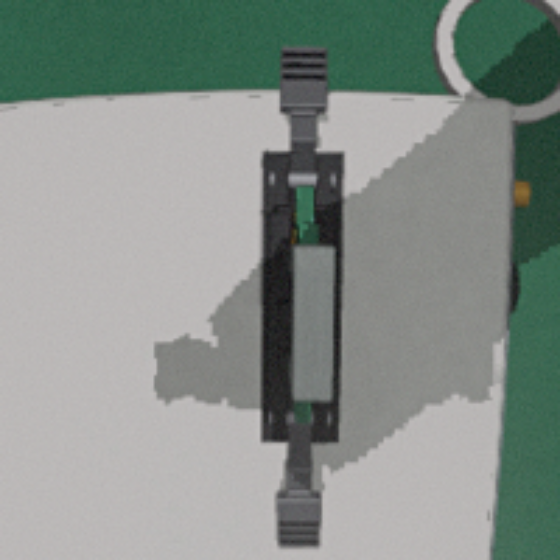

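Both levers are out: the tabs are 183 mm apart and the adapter is lifted to z≈0.189. The bow sits at about crop (314,323). Next I'll grasp the bow across its width.

Request:
{"fn": "step_arm", "kwargs": {"targets": [[[4,0.4,3],[0,0,90]],[[4,0.4,3],[0,0,90]],[[4,0.4,3],[0,0,90]],[[4,0.4,3],[0,0,90]],[[4,0.4,3],[0,0,90]],[[4,0.4,3],[0,0,90]],[[4,0.4,3],[0,0,90]],[[4,0.4,3],[0,0,90]],[[4,0.4,3],[0,0,90]],[[4,0.4,3],[0,0,90]],[[4,0.4,3],[0,0,90]],[[4,0.4,3],[0,0,90]]]}}

```text
time: 18.65
ee_pos: [0.5159, 0.3264, 0.2824]
tcp_rot: [0.044, 0.999, -0.0, 0.0]
contact_force: [-1.1, -0.2, -0.5]
finger_gap: 0.0854
gripper_force: 0.0
```

```bash
python3 - <<'E'
from h import *
p=snap('wrist','w6')
for t,z in dict(adapter=.188,lever_l_tab=.132,lever_r_tab=.132).items():
    m=r.mark_of(p,t)
    if m: print(t,round(m[0]['confidence'],2),(np.array(m[0]['xy'])*[512,384]).round().tolist(),atz(p,m[0]['xy'],z).round(4))
mv((.516,.326,.181,175))
E
```

```text
adapter 0.85 [262.0, 193.0] [0.5167 0.3289 0.188 ]
lever_l_tab 0.78 [345.0, 182.0] [0.5295 0.4174 0.132 ]
lever_r_tab 0.81 [173.0, 181.0] [0.5133 0.2369 0.132 ]
at [0.5158 0.3269 0.2822] head 175.1 q [32. 26. 26. 89. -0. 37.] gap 0.086 F [0.1 0.6 0.4]
  [-0.02, -0.08, 10.12] [-0.0, 0.0, 0.1]
```

View pics/w6.png

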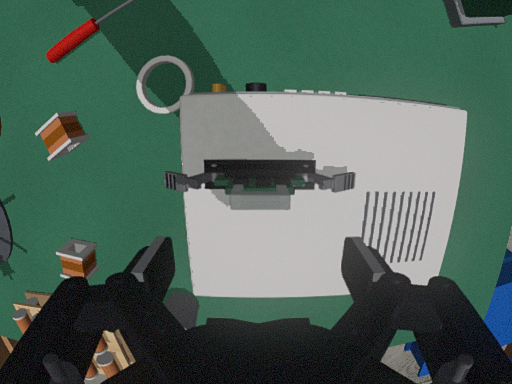

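The bow spans columns 231–290 and is centred near (260,200). Descend with a 2 mm correction and close.

Request:
{"fn": "step_arm", "kwargs": {"targets": [[[0,0.2,4],[0,0,0]],[[0,0.2,8],[0,0,0]],[[0,0.2,10.1],[0,0,0]],[[0,0.2,10.1],[0,0,0]],[[0,0.2,10.1],[0,0,0]]]}}

```text
time: 19.35
ee_pos: [0.5162, 0.3292, 0.1815]
tcp_rot: [0.043, 0.999, -0.0, 0.0]
contact_force: [0.2, 0.3, 0.3]
finger_gap: 0.0858
gripper_force: 0.0
```

Request:
{"fn": "step_arm", "kwargs": {"targets": [[[0,0,0],[0,0,0]],[[0,0,0],[0,0,0]],[[0,0,0],[0,0,0]],[[0,0,0],[0,0,0]],[[0,0,0],[0,0,0]],[[0,0,0],[0,0,0]],[[0,0,0],[0,0,0]]], "gripper": 0, "grip_force": 40}}

```text
time: 20.05
ee_pos: [0.5168, 0.3299, 0.1825]
tcp_rot: [0.043, 0.999, 0.001, 0.002]
contact_force: [0.6, 0.6, 6.6]
finger_gap: 0.0451
gripper_force: 43.6
```

Request:
{"fn": "step_arm", "kwargs": {"targets": [[[0,0,-0.5],[0,0,0]],[[0,0,-1],[0,0,0]],[[0,0,-1.5],[0,0,0]],[[0,0,-2],[0,0,0]],[[0,0,-3],[0,0,0]],[[0,0,-4],[0,0,0]],[[0,0,-6],[0,0,0]],[[0,0,-9],[0,0,0]],[[0,0,-13],[0,0,0]],[[0,0,-13],[0,0,0]]]}}

```text
time: 21.05
ee_pos: [0.5175, 0.3306, 0.3186]
tcp_rot: [0.043, 0.999, 0.003, 0.005]
contact_force: [0.7, 0.2, -0.3]
finger_gap: 0.0451
gripper_force: 43.0
```

```bash
python3 - <<'E'
from h import *
q=snap('side');sc=snap('scene');s=r.read_state()
for t in ('adapter','lever_l_tab','lever_r_tab'):
    rs=[]
    for P in (q,sc):
        m=r.mark_of(P,t)
        if m: rs.append(ray(P,m[0]['xy'])); print(t,round(m[0]['confidence'],2),(np.array(m[0]['xy'])*[512,384]).round().tolist(), atz(P,m[0]['xy'],.13).round(3))
    if len(rs)>1: print(tri(rs))
mv((.37,.10,.32,190),(.37,-.353,.32,194.5))
E
```

```text
adapter 0.39 [329.0, 105.0] [ 0.553 -0.475  0.13 ]
adapter 0.61 [349.0, 178.0] [0.193 0.205 0.13 ]
(array([0.37048762, 0.16418732, 0.39250787]), np.float64(0.18425964892259922))
lever_l_tab 0.75 [132.0, 317.0] [0.532 0.423 0.13 ]
lever_l_tab 0.46 [365.0, 253.0] [0.543 0.413 0.13 ]
(array([0.53640716, 0.41662434, 0.12350875]), np.float64(0.005442179538088747))
lever_r_tab 0.53 [197.0, 261.0] [0.513 0.241 0.13 ]
at [0.5154 0.329  0.3095] head 175.0 q [33. 27. 31. 94. -0. 38.] gap 0.045 F [-1.1 -0.2 -1.1]
  [12.51, -24.07, -0.96] [-0.1, -0.1, -15.0]
  [8.59, -69.2, -0.86] [-0.1, -0.1, -19.5]
```

Request:
{"fn": "step_arm", "kwargs": {"targets": [[[14.5,-24,-1],[0,0,-19.5]],[[14.5,-24,-1],[0,0,-19.5]],[[14.5,-24,-1],[0,0,-19.5]],[[14.5,-24,-1],[0,0,-19.5]],[[14.5,-24,-1],[0,0,-19.5]],[[14.5,-24,-1],[0,0,-19.5]],[[8.6,-69,-1],[0,0,-19.5]],[[8.6,-69,-1],[0,0,-19.5]],[[8.6,-69,-1],[0,0,-19.5]],[[8.6,-69,-1],[0,0,-19.5]],[[8.6,-69,-1],[0,0,-19.5]],[[8.6,-69,-1],[0,0,-19.5]]]}}

```text
time: 22.65
ee_pos: [0.3631, -0.1989, 0.3212]
tcp_rot: [-0.126, 0.992, -0.0, 0.0]
contact_force: [0.9, 0.1, -1.6]
finger_gap: 0.0451
gripper_force: 42.9
```

```bash
python3 - <<'E'
from h import *
mv((.37,-.353,.32,194.5))
E
```

```text
at [ 0.3631 -0.1989  0.3212] head -165.5 q [-29.   3.   0.  88.  -0. -43.] gap 0.045 F [ 0.9  0.1 -1.6]
  [3.19, -15.09, 0.12] [-0.0, 0.0, 0.0]
```

Request:
{"fn": "step_arm", "kwargs": {"targets": [[[3.2,-15,0],[0,0,0]],[[3.2,-15,0],[0,0,0]],[[3.2,-15,0],[0,0,0]],[[3.2,-15,0],[0,0,0]],[[3.2,-15,0],[0,0,0]]]}}

```text
time: 23.15
ee_pos: [0.3698, -0.3511, 0.3199]
tcp_rot: [-0.125, 0.992, 0.001, -0.001]
contact_force: [0.6, 0.8, -1.0]
finger_gap: 0.0452
gripper_force: 43.1
```

```bash
python3 - <<'E'
from h import *
p=snap('wrist','w7');q=snap('side');sc=snap('scene')
cv2.imwrite('pics/c7.png',np.hstack([cv2.resize(p['color'],(512,384)),cv2.resize(q['color'][60:188,270:370],(300,384))])[:,:,::-1][:,:800])
for t,z in dict(handle=.247,adapter=.327,lip0=.209,hook0=.205).items():
    rs=[]
    for P in (p,q,sc):
        m=r.mark_of(P,t)
        if m: rs.append(ray(P,m[0]['xy'])); print(t,round(m[0]['confidence'],2),(np.array(m[0]['xy'])*[512,384]).round().tolist(),atz(P,m[0]['xy'],z).round(4))
    if len(rs)>1: print(tri(rs))
mv()
E
```

```text
handle 0.72 [296.0, 98.0] [ 0.5839 -0.2963  0.247 ]
handle 0.88 [172.0, 152.0] [ 0.6019 -0.2822  0.247 ]
(array([ 0.58782316, -0.302302  ,  0.23837626]), np.float64(0.003073653345797564))
adapter 0.77 [259.0, 249.0] [ 0.3699 -0.3508  0.327 ]
adapter 0.67 [379.0, 90.0] [ 0.368  -0.3523  0.327 ]
adapter 0.82 [201.0, 109.0] [ 0.3862 -0.3465  0.327 ]
(array([ 0.37219804, -0.3546493 ,  0.32323709]), np.float64(0.004758584621578886))
lip0 0.64 [135.0, 357.0] [ 0.6372 -0.4522  0.209 ]
lip0 0.97 [311.0, 79.0] [ 0.6262 -0.4641  0.209 ]
lip0 0.85 [139.0, 153.0] [ 0.629  -0.4404  0.209 ]
(array([ 0.62457763, -0.45018578,  0.21261634]), np.float64(0.007914039880671185))
hook0 0.64 [304.0, 87.0] [ 0.6226 -0.4135  0.205 ]
hook0 0.81 [146.0, 157.0] [ 0.6321 -0.3939  0.205 ]
(array([ 0.62253014, -0.41165861,  0.20029872]), np.float64(0.004914862569765275))
at [ 0.3705 -0.3502  0.3215] head -165.5 q [-43.  14.  14.  90.  -0. -58.] gap 0.045 F [-0.8  0.2 -1.6]
```

View pics/c7.png

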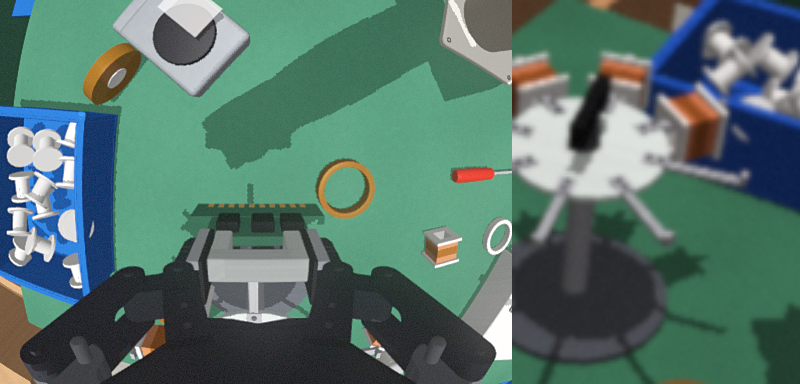

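The adapter is held squarely. In the wrist picture hook 6's lip shows at about (255,319), and in the side picture at about (323,138). Now I'll compute the hook's position.

```bash
python3 - <<'E'
from h import *
p=snap('wrist');q=snap('side')
a=ray(p,np.array([255.5,319])/[512,384]);b=ray(q,np.array([322.7,138.3])/[512,384])
print(wz(p,(255.5,319),.212),wz(q,(322.7,138.3),.21),tri([a,b]))
# w3: pose then
p3=dict(p); p3['st']=dict(ee_pos=[.5887,-.3003,.4088],tcp_rot=[.791,-.612,.001,0])
for px,z in(((258.5,165),.2085),((390,171),.212),((260,290),.212),((258,30),.212)): print(px,wz(p3,px,z))
E
```

```text
[ 0.51632794 -0.31537161  0.212     ] [ 0.44933417 -0.22463831  0.21      ] (array([ 0.50681968, -0.3027294 ,  0.16846364]), np.float64(0.0363695010949071))
(258.5, 165) [ 0.58892207 -0.30238196  0.2085    ]
(390, 171) [ 0.42783347 -0.33917402  0.212     ]
(260, 290) [ 0.54318719 -0.1349705   0.212     ]
(258, 30) [ 0.62923508 -0.45544539  0.212     ]
```

Request:
{"fn": "step_arm", "kwargs": {"targets": [[[0,-0.35,4],[0,0,0]],[[0,-0.35,8],[0,0,0]],[[0,-0.35,11.8],[0,0,0]],[[0,-0.35,11.8],[0,0,0]],[[0,-0.35,11.8],[0,0,0]]]}}

```text
time: 24.5
ee_pos: [0.3713, -0.3537, 0.2038]
tcp_rot: [-0.126, 0.992, -0.0, -0.0]
contact_force: [0.7, 0.4, -0.8]
finger_gap: 0.0455
gripper_force: 43.0
```

```bash
python3 - <<'E'
from h import *
p=snap('wrist');q=snap('side');sc=snap('scene')
a=cv2.resize(q['color'][65:175,290:400],(400,400),interpolation=3);b=cv2.resize(sc['color'][110:220,130:240],(400,400),interpolation=3)
cv2.imwrite('pics/c8.png',np.hstack([a,b])[:,:,::-1])
mv()
u=np.array([np.cos(np.radians(194.5)),np.sin(np.radians(194.5))]);c=np.array([.587,-.2985])
for n,P in(('side',q),('scene',sc)):
    for rr,z in((.158,.216),(.12,.205)): print(n,rr,proj(P,np.r_[c+u*rr,z]).round(1))
E
```

```text
at [ 0.3729 -0.3551  0.2063] head -165.5 q [-44.  16.  -1.  73.  -0. -58.] gap 0.046 F [ 0.2 -0.2 -0.9]
side 0.158 [346.9 117.8]
side 0.12 [333.4 117.9]
scene 0.158 [196.  140.6]
scene 0.12 [191.2 147.1]
```

View pics/c8.png

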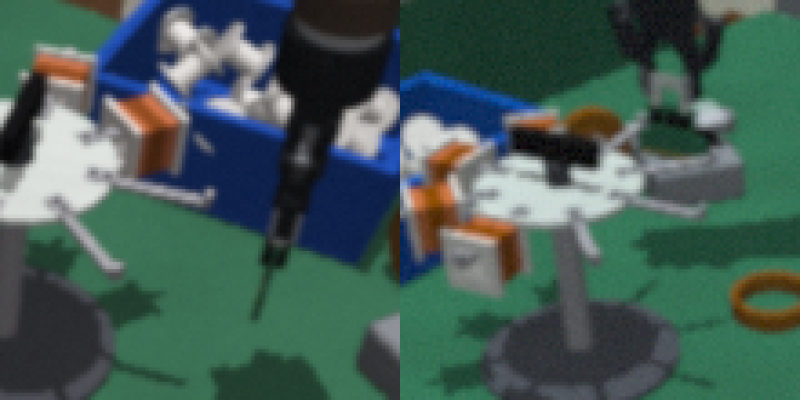

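Request:
{"fn": "step_arm", "kwargs": {"targets": [[[-1,0,0.2],[0,0,0]],[[-2.5,0,0.2],[0,0,0]],[[-4,0,0.2],[0,0,0]],[[-5,0,0.2],[0,0,0]],[[-6,0,0.2],[0,0,0]],[[-7,0,0.2],[0,0,0]]]}}

```text
time: 25.25
ee_pos: [0.4402, -0.3356, 0.2013]
tcp_rot: [-0.127, 0.992, -0.0, 0.0]
contact_force: [-1.4, -0.2, -2.7]
finger_gap: 0.0455
gripper_force: 43.0
```

Request:
{"fn": "step_arm", "kwargs": {"targets": [[[-0.7,0,0],[0,0,0]],[[-1.4,0,0],[0,0,0]],[[-2.1,0,0],[0,0,0]],[[-2.9,0,0],[0,0,0]],[[-3,0,0],[0,0,0]]]}}

```text
time: 25.75
ee_pos: [0.4691, -0.3284, 0.2015]
tcp_rot: [-0.127, 0.992, -0.0, 0.0]
contact_force: [0.1, -0.1, -0.9]
finger_gap: 0.045
gripper_force: 43.0
```

```bash
python3 - <<'E'
from h import *
q=snap('side');sc=snap('scene')
a=cv2.resize(q['color'][65:175,290:400],(400,400),interpolation=3);b=cv2.resize(sc['color'][110:220,130:240],(400,400),interpolation=3)
cv2.imwrite('pics/c9.png',np.hstack([a,b])[:,:,::-1])
for i in range(3): mv()
E
```

```text
at [ 0.4683 -0.3285  0.2014] head -165.5 q [-35.  23.   8.  76.  -0. -50.] gap 0.045 F [-0.2  0.5 -2.3]
at [ 0.4683 -0.3285  0.2014] head -165.5 q [-35.  23.   8.  76.  -0. -50.] gap 0.045 F [-0.2  0.5 -2.3]
at [ 0.4683 -0.3285  0.2014] head -165.5 q [-35.  23.   8.  76.  -0. -50.] gap 0.045 F [-0.2  0.5 -2.3]
```

View pics/c9.png

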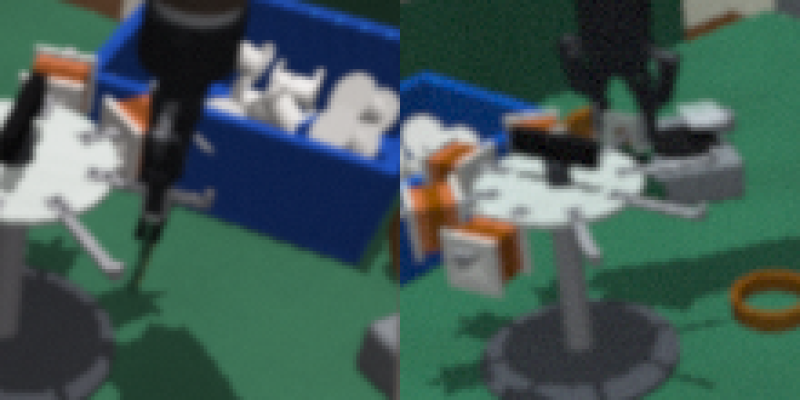

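The lip shows beyond the fingers at side crop (208,192), the forces stayed near zero and the head did not turn. The eye is threaded, so I'll lower it and release.

Request:
{"fn": "step_arm", "kwargs": {"targets": [[[0,0,0.4],[0,0,0]],[[0,0,0.8],[0,0,0]],[[0,0,1.1],[0,0,0]],[[0,0,1.1],[0,0,0]]]}}

```text
time: 26.25
ee_pos: [0.468, -0.3293, 0.1913]
tcp_rot: [-0.126, 0.992, -0.001, 0.0]
contact_force: [-0.4, -1.2, 3.4]
finger_gap: 0.0454
gripper_force: 43.5
```

Request:
{"fn": "step_arm", "kwargs": {"targets": [[[0,0,0],[0,0,0]],[[0,0,0],[0,0,0]],[[0,0,0],[0,0,0]],[[0,0,0],[0,0,0]]], "gripper": 0.68}}

```text
time: 26.65
ee_pos: [0.4682, -0.3285, 0.1903]
tcp_rot: [-0.126, 0.992, -0.0, 0.0]
contact_force: [-0.2, -0.3, 0.4]
finger_gap: 0.0581
gripper_force: 0.0
```

Request:
{"fn": "step_arm", "kwargs": {"targets": [[[0,0,-1],[0,0,0]],[[0,0,-2.5],[0,0,0]],[[0,0,-5],[0,0,0]],[[0,0,-9],[0,0,0]],[[1,0,-12],[0,0,0]],[[1,0,-12],[0,0,0]]]}}

```text
time: 27.25
ee_pos: [0.4596, -0.3325, 0.3169]
tcp_rot: [-0.126, 0.992, -0.004, 0.004]
contact_force: [0.5, -0.8, 0.4]
finger_gap: 0.058
gripper_force: 0.0
```

```bash
python3 - <<'E'
from h import *
p=snap('wrist');q=snap('side');sc=snap('scene')
for t,z in dict(adapter=.196,coil0=.028,handle=.247).items():
    for n,P in zip('WDS',(p,q,sc)):
        print(t,n,[(round(a['confidence'],2),(np.array(a['xy'])*[512,384]).round().tolist(),atz(P,a['xy'],z).round(3).tolist()) for a in r.mark_of(P,t)[:3]])
m=[r.mark_of(P,'adapter')[0]['xy'] for P in(q,sc)]
print(tri([ray(q,m[0]),ray(sc,m[1])]))
mv((.40,0,.30,150))
E
```

```text
adapter W [(0.8, [261.0, 188.0], [0.464, -0.33, 0.196])]
adapter D [(0.55, [334.0, 119.0], [0.472, -0.339, 0.196])]
adapter S [(0.46, [192.0, 148.0], [0.463, -0.335, 0.196])]
coil0 W [(0.76, [456.0, 200.0], [0.444, 0.029, 0.028]), (0.28, [511.0, 192.0], [0.391, 0.174, 0.028])]
coil0 D [(0.6, [219.0, 197.0], [0.657, -0.008, 0.028]), (0.56, [274.0, 240.0], [0.435, 0.027, 0.028])]
coil0 S [(0.71, [270.0, 217.0], [0.456, 0.037, 0.028]), (0.7, [337.0, 248.0], [0.458, 0.303, 0.028]), (0.61, [221.0, 244.0], [0.672, -0.003, 0.028])]
handle W [(0.58, [257.0, 330.0], [0.587, -0.301, 0.247])]
handle D [(0.6, [296.0, 98.0], [0.581, -0.295, 0.247])]
handle S [(0.65, [170.0, 151.0], [0.596, -0.298, 0.247])]
(array([ 0.46865899, -0.3297373 ,  0.20095745]), np.float64(0.001665969008990582))
at [ 0.4585 -0.331   0.3103] head -165.5 q [-36.  21.  21.  91.  -0. -50.] gap 0.058 F [-0.7  0.2 -0.6]
  [-2.65, 33.51, 1.01] [-0.0, 0.0, 44.5]
```

Request:
{"fn": "step_arm", "kwargs": {"targets": [[[-2.4,36,3],[0,0,35]],[[-2.4,36,3],[0,0,35]],[[-2.4,36,3],[0,0,35]],[[-2.4,36,3],[0,0,35]],[[-2.4,36,3],[0,0,35]],[[-2.4,36,3],[0,0,35]],[[-2.4,36,3],[0,0,35]],[[-2.4,36,3],[0,0,35]],[[-2.4,36,3],[0,0,35]],[[-2.4,36,3],[0,0,35]]], "gripper": 1}}

```text
time: 28.95
ee_pos: [0.3915, 0.0235, 0.2805]
tcp_rot: [0.177, 0.984, -0.001, 0.001]
contact_force: [0.7, 0.6, -1.3]
finger_gap: 0.0851
gripper_force: 0.0
```

```bash
cat >> h.py <<'E'
def coils(p):
    for c in r.cut_out(p,'coil0'):
        m=c['pixels']; ys,xs=np.nonzero(m)
        if len(xs)<150: continue
        col=p['color'].astype(int)
        h=cv2.findContours(m.astype(np.uint8),0,1)[0]; h=max(h,key=cv2.contourArea)
        cm=m&(col[:,:,0]-col[:,:,2]>50); yc,xc=np.nonzero(cm)
        if len(xc)<30: continue
        W=np.array([wz(p,(x+.5,y+.5),.045)[:2] for x,y in zip(xc,yc)])
        (cx,cy),(w,hh),a=cv2.minAreaRect((W*1e4).astype(np.float32))
        cx2,cy2=np.median(W,0)
        B=cv2.boxPoints(((cx,cy),(w,hh),a)); e=[B[1]-B[0],B[2]-B[1]]
        print('coil conf',round(c['confidence'],2),'px',xs.mean().round(),ys.mean().round(),'copper ctr',np.round([cx/1e4,cy/1e4],4),np.round([cx2,cy2],4),'edges mm/deg',[(round(float(np.hypot(*v))/10),round(float(np.degrees(np.arctan2(v[1],v[0])))%180)) for v in e])
E
python3 - <<'E'
from h import *
p=snap('wrist','w10')
coils(p)
print([(round(a['confidence'],2),(np.array(a['xy'])*[512,384]).round().tolist(),atz(p,a['xy'],.028).round(3).tolist()) for a in r.mark_of(p,'coil0')])
mv()
E
```

```text
coil conf 0.91 px 298.0 306.0 copper ctr [0.6594 0.002 ] [0.6609 0.0107] edges mm/deg [(21, 137), (52, 47)]
coil conf 0.61 px 274.0 193.0 copper ctr [0.4473 0.0288] [0.4474 0.0279] edges mm/deg [(51, 113), (40, 23)]
[(0.97, [300.0, 315.0], [0.668, -0.002, 0.028]), (0.93, [273.0, 194.0], [0.446, 0.025, 0.028])]
at [0.3918 0.0224 0.2803] head 159.4 q [ 3.  0. -8. 82. -0. 24.] gap 0.085 F [-0.8 -0.6  0.1]
```

View pics/w10.png

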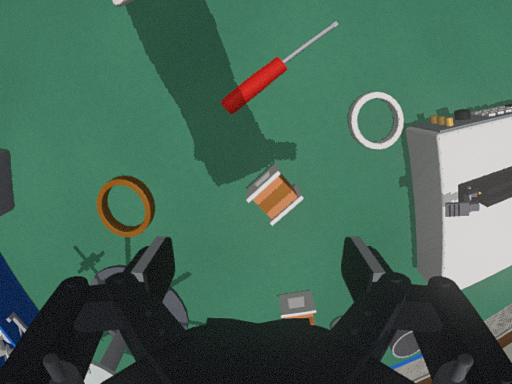

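Coil B lies at (275,193) with its bore heading about 23° (world about 0.447, 0.027). Coil A shows at (298,305).

```bash
python3 - <<'E'
from h import *
mv((.447,.027,.12,203))
E
```

```text
at [0.3918 0.0224 0.2803] head 159.4 q [ 3.  0. -8. 82. -0. 24.] gap 0.085 F [-0.8 -0.6  0.1]
  [-4.99, 2.38, 16.04] [-0.1, 0.0, -43.6]
```

Request:
{"fn": "step_arm", "kwargs": {"targets": [[[-5,2.4,10],[0,0,-43.6]],[[-5,2.4,10],[0,0,-43.6]],[[-5,2.4,10],[0,0,-43.6]],[[-5,2.4,10],[0,0,-43.6]],[[-5,2.4,16],[0,0,-43.6]],[[-5,2.4,16],[0,0,-43.6]],[[-5,2.4,16],[0,0,-43.6]]]}}

```text
time: 29.8
ee_pos: [0.4449, 0.0272, 0.1186]
tcp_rot: [-0.198, 0.98, -0.0, -0.003]
contact_force: [-0.4, -0.1, 0.8]
finger_gap: 0.0851
gripper_force: 0.0
```

```bash
python3 - <<'E'
from h import *
p=snap('wrist','w11')
coils(p)
print([(round(a['confidence'],2),(np.array(a['xy'])*[512,384]).round().tolist(),atz(p,a['xy'],.028).round(3).tolist()) for a in r.mark_of(p,'coil0')])
mv((.447,.027,.016,203))
E
```

```text
coil conf 0.96 px 258.0 196.0 copper ctr [0.4467 0.0284] [0.4464 0.0283] edges mm/deg [(49, 113), (39, 23)]
[(0.79, [257.0, 189.0], [0.441, 0.025, 0.028])]
at [0.4481 0.028  0.1219] head -157.0 q [  4.  13. -18.  59.  -0. -19.] gap 0.086 F [-0.   0.2  1.2]
  [0.17, -0.03, 10.58] [-0.1, 0.2, -0.0]
```

Request:
{"fn": "step_arm", "kwargs": {"targets": [[[0.1,0,5],[0,0,0]],[[0.1,0,8.5],[0,0,0]],[[0.1,0,10.4],[0,0,0]],[[0.1,0,10.4],[0,0,0]],[[0.1,0,10.4],[0,0,0]]]}}

```text
time: 30.45
ee_pos: [0.4473, 0.0279, 0.0177]
tcp_rot: [-0.2, 0.98, -0.001, 0.001]
contact_force: [-0.6, -0.5, 0.0]
finger_gap: 0.0855
gripper_force: 0.0
```

Request:
{"fn": "step_arm", "kwargs": {"targets": [[[0,0,0],[0,0,0]],[[0,0,0],[0,0,0]],[[0,0,0],[0,0,0]],[[0,0,0],[0,0,0]],[[0,0,0],[0,0,0]],[[0,0,0],[0,0,0]],[[0,0,0],[0,0,0]]], "gripper": 0, "grip_force": 40}}

```text
time: 31.15
ee_pos: [0.4471, 0.028, 0.0176]
tcp_rot: [-0.2, 0.98, -0.001, 0.002]
contact_force: [-0.6, 0.5, 5.7]
finger_gap: 0.0456
gripper_force: 41.4
```

```bash
python3 - <<'E'
from h import *
c=np.array([.587,-.2985]); u=np.array([np.cos(np.radians(149.5)),np.sin(np.radians(149.5))])
mv((.44,.0,.30,149.5),(*(c+u*.205),.30,149.5))
E
```

```text
at [0.4471 0.028  0.0176] head -156.9 q [  4.  21. -26.  43.  -0. -20.] gap 0.046 F [-0.6  0.5  5.7]
  [1.67, -2.34, -28.24] [-0.0, 0.2, 53.6]
  [12.03, -19.06, -28.24] [-0.0, 0.2, 53.6]
```

Request:
{"fn": "step_arm", "kwargs": {"targets": [[[0,0,-2],[0,0,0]],[[0,0,-6],[0,0,0]],[[0,0,-11],[0,0,0]],[[0,0,-16],[0,0,0]],[[12,-19,-28.2],[0,0.2,53.6]],[[12,-19,-28.2],[0,0.2,53.6]],[[12,-19,-28.2],[0,0.2,53.6]],[[12,-19,-28.2],[0,0.2,53.6]],[[12,-19,-28.2],[0,0.2,53.6]],[[12,-19,-28.2],[0,0.2,53.6]],[[12,-19,-28.2],[0,0.2,53.6]],[[12,-19,-28.2],[0,0.2,53.6]]]}}

```text
time: 32.35
ee_pos: [0.4096, -0.1944, 0.2988]
tcp_rot: [0.263, 0.965, -0.001, -0.001]
contact_force: [0.3, 0.1, -2.2]
finger_gap: 0.0454
gripper_force: 41.7
```

Request:
{"fn": "step_arm", "kwargs": {"targets": [[[0,0,0],[0,0,0]],[[0,0,0],[0,0,0]]]}}

```text
time: 32.55
ee_pos: [0.4098, -0.1933, 0.2982]
tcp_rot: [0.262, 0.965, -0.001, -0.002]
contact_force: [0.3, 0.2, -0.7]
finger_gap: 0.0453
gripper_force: 41.7
```

```bash
python3 - <<'E'
from h import *
c=np.array([.587,-.2985]); u=np.array([np.cos(np.radians(149.5)),np.sin(np.radians(149.5))])
p=snap('wrist','w12');q=snap('side','s12');sc=snap('scene')
for n,P in(('side',q),('scene',sc)):
    for rr,z in((.158,.216),(.12,.205)): print(n,rr,proj(P,np.r_[c+u*rr,z]).round(1))
a=cv2.resize(q['color'][65:175,270:380],(400,400),interpolation=3)
cv2.imwrite('pics/c12.png',np.hstack([a,cv2.resize(p['color'][150:350,156:356],(400,400))])[:,:,::-1])
mv((*(c+u*.205),.30,149.5),(*(c+u*.205),.198,149.5))
E
```

```text
side 0.158 [321.4 137.6]
side 0.12 [314.  132.6]
scene 0.158 [215.8 150.4]
scene 0.12 [206.  154.8]
at [ 0.41   -0.1933  0.2983] head 149.6 q [-25.   7.   2.  85.  -0.   5.] gap 0.046 F [ 0.1  0.2 -1.1]
  [-0.09, -0.08, -0.17] [-0.1, -0.1, 0.1]
  [-0.11, -0.06, 10.03] [-0.1, -0.1, 0.1]
```

View pics/c12.png

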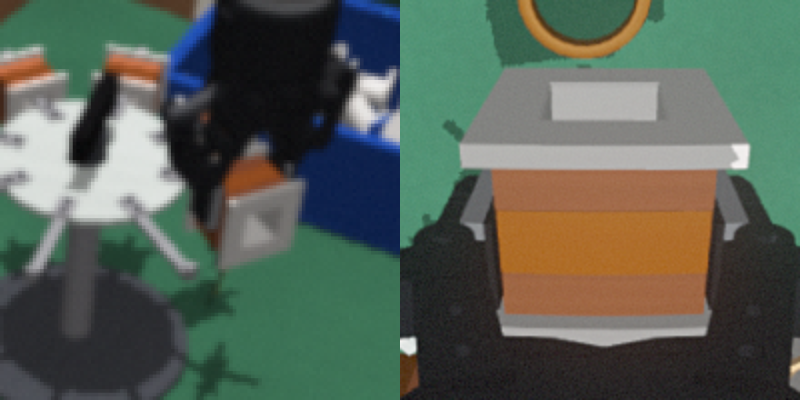

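Request:
{"fn": "step_arm", "kwargs": {"targets": [[[0,-0.2,4],[0,0,0]],[[0,-0.2,8],[0,0,0]],[[0,-0.2,10],[0,0,0]],[[0,-0.2,10],[0,0,0]],[[0,-0.2,10],[0,0,0]]]}}

```text
time: 33.2
ee_pos: [0.4089, -0.1955, 0.1989]
tcp_rot: [0.262, 0.965, -0.001, -0.001]
contact_force: [-0.7, -0.5, -1.0]
finger_gap: 0.0455
gripper_force: 41.5
```

```bash
python3 - <<'E'
from h import *
q=snap('side');sc=snap('scene')
for P in(q,sc):
    print([(round(a['confidence'],2),(np.array(a['xy'])*[512,384]).round(1).tolist()) for a in r.mark_of(P,'coil0')], proj(P,np.array([.41,-.195,.209])))
a=cv2.resize(q['color'][90:165,290:365],(400,400),interpolation=3);b=cv2.resize(sc['color'][110:185,170:245],(400,400),interpolation=3)
cv2.imwrite('pics/c13.png',np.hstack([a,b])[:,:,::-1])
mv()
E
```

```text
[(0.72, [278.4, 94.1]), (0.66, [220.4, 197.6]), (0.6, [331.3, 148.6])] [330.18662363 150.09968684]
[(0.69, [219.5, 243.0]), (0.5, [228.4, 150.3]), (0.36, [170.4, 150.1])] [227.90205879 150.00849288]
at [ 0.4099 -0.1961  0.2001] head 149.5 q [-25.  10. -10.  71.  -0.   5.] gap 0.046 F [ 0.8  0.3 -1.5]
```

View pics/c13.png

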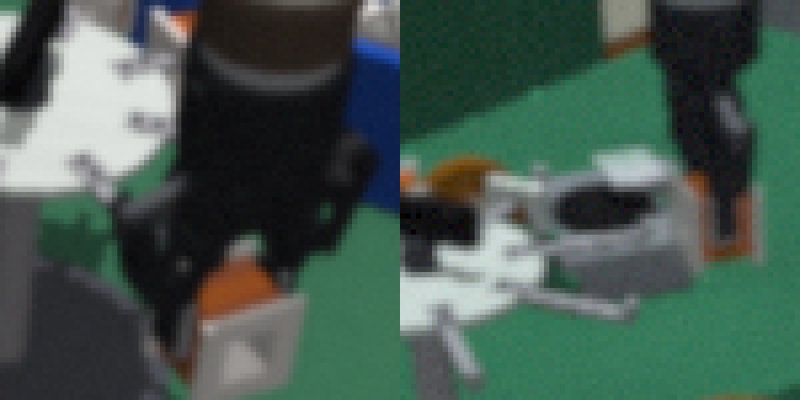

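The coil's bore is in line with hook 5: scene crop shows the strip from (510,245) to (660,233) and the coil at (730,225). Insert.

Request:
{"fn": "step_arm", "kwargs": {"targets": [[[-1,0,0],[0,0,0]],[[-2,0,0],[0,0,0]],[[-3,0,0],[0,0,0]],[[-4,0,0],[0,0,0]],[[-5,0,0],[0,0,0]]]}}

```text
time: 33.9
ee_pos: [0.4527, -0.2215, 0.1981]
tcp_rot: [0.263, 0.965, -0.001, -0.001]
contact_force: [-0.6, 0.2, -1.7]
finger_gap: 0.0456
gripper_force: 41.5
```

Request:
{"fn": "step_arm", "kwargs": {"targets": [[[-0.8,0,0],[0,0,0]],[[-1.6,0,0],[0,0,0]],[[-2.4,0,0],[0,0,0]],[[-3.3,0,0],[0,0,0]],[[-3.3,0,0],[0,0,0]]]}}

```text
time: 34.4
ee_pos: [0.4813, -0.2383, 0.1981]
tcp_rot: [0.263, 0.965, -0.001, -0.001]
contact_force: [-0.6, -0.2, -1.2]
finger_gap: 0.0456
gripper_force: 41.5
```

```bash
python3 - <<'E'
from h import *
q=snap('side');sc=snap('scene')
for t in('lip0','handle','adapter'): print(t,[[(round(a['confidence'],2),(np.array(a['xy'])*[512,384]).round(1).tolist()) for a in r.mark_of(P,t)[:2]] for P in(q,sc)])
mv()
E
```

```text
lip0 [[], [(0.91, [138.1, 154.3])]]
handle [[(0.56, [298.3, 101.1])], [(0.61, [171.6, 150.4]), (0.52, [230.7, 193.2])]]
adapter [[(0.5, [334.8, 117.2])], [(0.45, [192.3, 149.9])]]
at [ 0.4801 -0.2375  0.1984] head 149.5 q [-26.  19.   2.  73.  -0.   4.] gap 0.046 F [-0.7 -0.3 -1.3]
```

Request:
{"fn": "step_arm", "kwargs": {"targets": [[[0,0,0.4],[0,0,0]],[[0,0,0.8],[0,0,0]],[[0,0,1.2],[0,0,0]],[[0,0,1.3],[0,0,0]],[[0,0,1.3],[0,0,0]]]}}

```text
time: 35.3
ee_pos: [0.4799, -0.2375, 0.1847]
tcp_rot: [0.263, 0.965, -0.001, -0.002]
contact_force: [-0.3, 0.3, -1.9]
finger_gap: 0.0455
gripper_force: 41.5
```

Request:
{"fn": "step_arm", "kwargs": {"targets": [[[0,0,0],[0,0,0]],[[0,0,0],[0,0,0]],[[0,0,0],[0,0,0]],[[0,0,0],[0,0,0]]], "gripper": 0.72}}

```text
time: 35.7
ee_pos: [0.4804, -0.2378, 0.1855]
tcp_rot: [0.263, 0.965, -0.001, -0.001]
contact_force: [-0.0, 1.0, -0.6]
finger_gap: 0.0615
gripper_force: 0.0
```

Request:
{"fn": "step_arm", "kwargs": {"targets": [[[0,0,-1],[0,0,0]],[[0,0,-2.5],[0,0,0]],[[0,0,-5],[0,0,0]],[[0,0,-9],[0,0,0]],[[1,0,-12],[0,0,0]],[[1,0,-12],[0,0,0]]]}}

```text
time: 36.3
ee_pos: [0.4734, -0.2332, 0.3114]
tcp_rot: [0.263, 0.965, -0.002, 0.004]
contact_force: [0.1, -0.0, 0.3]
finger_gap: 0.0614
gripper_force: 0.0
```

```bash
python3 - <<'E'
from h import *
p=snap('wrist','w14');q=snap('side','s14');sc=snap('scene','c14')
for t,z in dict(adapter=.196,hung0=.194,coil0=.028,handle=.247,lip0=.209).items():
    for n,P in zip('WDS',(p,q,sc)):
        print(t,n,[(round(a['confidence'],2),(np.array(a['xy'])*[512,384]).round().tolist(),atz(P,a['xy'],z).round(3).tolist()) for a in r.mark_of(P,t)[:7]])
mv((.58,-.03,.30,149.5),(.62,-.01,.30,149.5))
E
```

```text
adapter W [(0.82, [173.0, 228.0], [0.469, -0.328, 0.196])]
adapter D [(0.46, [336.0, 120.0], [0.466, -0.336, 0.196]), (0.29, [279.0, 92.0], [0.68, -0.356, 0.196])]
adapter S [(0.67, [191.0, 148.0], [0.463, -0.336, 0.196])]
hung0 W [(0.54, [432.0, 183.0], [0.563, -0.078, 0.194])]
hung0 D [(0.88, [330.0, 104.0], [0.517, -0.399, 0.194]), (0.63, [278.0, 91.0], [0.687, -0.363, 0.194])]
hung0 S [(0.9, [154.0, 177.0], [0.698, -0.273, 0.194]), (0.62, [168.0, 149.0], [0.524, -0.404, 0.194]), (0.61, [139.0, 170.0], [0.695, -0.353, 0.194]), (0.59, [146.0, 160.0], [0.634, -0.398, 0.194])]
coil0 W [(0.94, [257.0, 191.0], [0.522, -0.264, 0.028]), (0.76, [435.0, 181.0], [0.66, 0.005, 0.028])]
coil0 D [(0.77, [316.0, 138.0], [0.554, -0.413, 0.028]), (0.64, [218.0, 196.0], [0.659, -0.008, 0.028])]
coil0 S [(0.82, [218.0, 242.0], [0.671, -0.021, 0.028]), (0.62, [339.0, 244.0], [0.437, 0.299, 0.028]), (0.52, [208.0, 157.0], [0.243, -0.475, 0.028])]
handle W [(0.86, [258.0, 334.0], [0.587, -0.301, 0.247])]
handle D [(0.58, [296.0, 99.0], [0.579, -0.292, 0.247])]
handle S [(0.85, [172.0, 151.0], [0.595, -0.289, 0.247])]
lip0 W []
lip0 D [(0.71, [194.0, 261.0], [0.477, 0.276, 0.209])]
lip0 S [(0.6, [138.0, 151.0], [0.624, -0.454, 0.209])]
at [ 0.4719 -0.2325  0.3052] head 149.5 q [-26.  16.  14.  88.  -0.   4.] gap 0.061 F [-0.3 -0.5 -0.1]
  [0.95, 22.94, 0.48] [-0.1, -0.1, 0.0]
  [-1.48, 26.69, 0.47] [-0.1, -0.1, 0.0]
```

Request:
{"fn": "step_arm", "kwargs": {"targets": [[[0,27,2],[0,0,0]],[[0,27,2],[0,0,0]],[[0,27,2],[0,0,0]],[[0,27,2],[0,0,0]],[[0,27,2],[0,0,0]],[[0,27,2],[0,0,0]],[[0,27,2],[0,0,0]],[[0,27,2],[0,0,0]]], "gripper": 1}}

```text
time: 38.0
ee_pos: [0.6087, 0.0005, 0.2843]
tcp_rot: [0.262, 0.965, -0.001, -0.002]
contact_force: [0.9, 0.1, 0.5]
finger_gap: 0.0854
gripper_force: 0.0
```

```bash
python3 - <<'E'
from h import *
p=snap('wrist','w15')
coils(p)
print([(round(a['confidence'],2),(np.array(a['xy'])*[512,384]).round().tolist(),atz(p,a['xy'],.028).round(3).tolist()) for a in r.mark_of(p,'coil0')])
mv((.66,.0,.12,137))
E
```

```text
coil conf 0.88 px 19.0 200.0 copper ctr [ 0.4479 -0.4066] [ 0.4469 -0.4058] edges mm/deg [(69, 161), (138, 71)]
coil conf 0.57 px 274.0 193.0 copper ctr [ 0.6644 -0.0061] [ 0.664 -0.006] edges mm/deg [(39, 168), (48, 78)]
[(0.94, [276.0, 191.0], [0.661, -0.002, 0.028]), (0.91, [10.0, 195.0], [0.423, -0.426, 0.028]), (0.47, [18.0, 333.0], [0.666, -0.742, 0.028])]
at [ 0.6084 -0.0011  0.2852] head 149.4 q [-0. 26. 26. 90. -0. 30.] gap 0.085 F [ 0.2 -0.5 -0.6]
  [-4.42, 2.75, 16.5] [-0.1, -0.1, 12.4]
```

```bash
python3 - <<'E'
from h import *
q=snap('side')
for n,px in dict(bottle_base=(180.5,207),cup_base=(152,224)).items(): print(n,wz(q,px,0.0))
mv((.664,-.006,.12,168))
E
```

```text
bottle_base [0.74199442 0.07334363 0.        ]
cup_base [0.76560381 0.16933752 0.        ]
at [ 0.6084 -0.0011  0.2852] head 149.4 q [-0. 26. 26. 90. -0. 30.] gap 0.086 F [ 0.6 -0.6  1.6]
  [-5.06, 2.44, 16.51] [-0.1, -0.1, -18.6]
```

Request:
{"fn": "step_arm", "kwargs": {"targets": [[[-5,2.4,10],[0,0,-18.6]],[[-5,2.4,10],[0,0,-18.6]],[[-5,2.4,10],[0,0,-18.6]],[[-5,2.4,16],[0,0,-18.6]],[[-5,2.4,16],[0,0,-18.6]],[[-5,2.4,16],[0,0,-18.6]]]}}

```text
time: 38.8
ee_pos: [0.6615, -0.0052, 0.1232]
tcp_rot: [0.104, 0.995, -0.001, -0.004]
contact_force: [-0.4, -0.7, 0.5]
finger_gap: 0.0852
gripper_force: 0.0
```

```bash
python3 - <<'E'
from h import *
p=snap('wrist','w16')
coils(p)
print([(round(a['confidence'],2),(np.array(a['xy'])*[512,384]).round().tolist(),atz(p,a['xy'],.028).round(3).tolist()) for a in r.mark_of(p,'coil0')])
mv((.664,-.006,.018,168))
E
```

```text
coil conf 0.97 px 258.0 194.0 copper ctr [ 0.6636 -0.0058] [ 0.663  -0.0057] edges mm/deg [(40, 168), (48, 78)]
[(0.7, [260.0, 188.0], [0.658, -0.003, 0.028])]
at [ 0.6652 -0.0048  0.1281] head 168.1 q [-0. 36. 19. 73. -0. 12.] gap 0.086 F [ 0.4 -0.1 -0.6]
  [0.12, -0.14, 11.01] [-0.0, 0.1, 0.1]
```

Request:
{"fn": "step_arm", "kwargs": {"targets": [[[0,-0.1,5],[0,0,0]],[[0,-0.1,8.5],[0,0,0]],[[0,-0.1,10.7],[0,0,0]],[[0,-0.1,10.7],[0,0,0]],[[0,-0.1,10.7],[0,0,0]]]}}

```text
time: 39.45
ee_pos: [0.6647, -0.0056, 0.02]
tcp_rot: [0.103, 0.995, -0.0, 0.0]
contact_force: [0.4, -0.0, -0.2]
finger_gap: 0.0851
gripper_force: 0.0
```

Request:
{"fn": "step_arm", "kwargs": {"targets": [[[0,0,0],[0,0,0]],[[0,0,0],[0,0,0]],[[0,0,0],[0,0,0]],[[0,0,0],[0,0,0]],[[0,0,0],[0,0,0]],[[0,0,0],[0,0,0]],[[0,0,0],[0,0,0]]], "gripper": 0, "grip_force": 40}}

```text
time: 40.15
ee_pos: [0.6646, -0.0056, 0.0197]
tcp_rot: [0.103, 0.995, -0.0, 0.0]
contact_force: [-1.0, 0.2, 6.5]
finger_gap: 0.045
gripper_force: 42.0
```

```bash
python3 - <<'E'
from h import *
c=np.array([.587,-.2985]); u=np.array([np.cos(np.radians(104.5)),np.sin(np.radians(104.5))])
mv((*(c+u*.205),.30,104.5))
E
```

```text
at [ 0.6646 -0.0056  0.0197] head 168.1 q [-0. 41. 11. 60. -0. 11.] gap 0.045 F [-1.   0.2  6.5]
  [10.64, -11.9, -28.03] [0.0, 0.1, 63.6]
```

Request:
{"fn": "step_arm", "kwargs": {"targets": [[[0,0,-2],[0,0,0]],[[0,0,-6],[0,0,0]],[[0,0,-11],[0,0,0]],[[0,0,-16],[0,0,0]],[[10.6,-11.9,-28],[0,0,63.6]],[[10.6,-11.9,-28],[0,0,63.6]],[[10.6,-11.9,-28],[0,0,63.6]],[[10.6,-11.9,-28],[0,0,63.6]],[[10.6,-11.9,-28],[0,0,63.6]],[[10.6,-11.9,-28],[0,0,63.6]],[[10.6,-11.9,-28],[0,0,63.6]],[[10.6,-11.9,-28],[0,0,63.6]]]}}

```text
time: 41.35
ee_pos: [0.5352, -0.1002, 0.2982]
tcp_rot: [0.614, 0.79, -0.001, -0.001]
contact_force: [-0.7, -0.2, -1.1]
finger_gap: 0.0458
gripper_force: 41.5
```

Request:
{"fn": "step_arm", "kwargs": {"targets": [[[10,0,0],[0,0,9.3]],[[10,0,0],[0,0,9.3]],[[10,0,0],[0,0,9.3]]]}}

```text
time: 41.65
ee_pos: [0.5089, 0.0008, 0.2982]
tcp_rot: [0.672, 0.74, -0.001, -0.002]
contact_force: [0.8, -0.1, -1.2]
finger_gap: 0.0453
gripper_force: 41.5
```

```bash
python3 - <<'E'
from h import *
c=np.array([.587,-.2985]); u=np.array([np.cos(np.radians(104.5)),np.sin(np.radians(104.5))])
mv((*(c+u*.205),.30,104.5),(*(c+u*.205),.2007,104.5))
p=snap('wrist');q=snap('side');sc=snap('scene')
for t,z in dict(lip0=.209,handle=.247).items():
    for n,P in zip('WDS',(p,q,sc)):
        print(t,n,[(round(a['confidence'],2),(np.array(a['xy'])*[512,384]).round().tolist(),atz(P,a['xy'],z).round(3).tolist()) for a in r.mark_of(P,t)[:4]])
# hook-4 lip in the scene image: search bright strip around the prediction by a template of the profile
for n,P in(('side',q),('scene',sc)):
    for a in(101.5,104.5,107.5):
        e=np.array([np.cos(np.radians(a)),np.sin(np.radians(a))]); L=[]
        for rr in np.arange(.10,.153,.004):
            x=proj(P,np.r_[c+e*rr,.208]); L.append(cv2.getRectSubPix(P['color'],(1,1),tuple(np.float32(x)))[0,0].astype(int))
        print(n,a,proj(P,np.r_[c+e*.158,.216]).round(1),np.mean(L,0).round(),)
E
```

```text
at [0.5089 0.0008 0.2982] head 95.5 q [ 0. 14. 10. 87.  0. 85.] gap 0.045 F [ 0.8 -0.1 -1.2]
  [-10.3, 1.69, -0.2] [-0.2, -0.1, -9.0]
  [-10.32, 1.73, 9.73] [-0.2, -0.1, -9.0]
lip0 W []
lip0 D [(0.78, [307.0, 77.0], [0.643, -0.467, 0.209]), (0.17, [246.0, 303.0], [0.333, 0.289, 0.209])]
lip0 S [(0.84, [139.0, 149.0], [0.612, -0.461, 0.209]), (0.39, [148.0, 156.0], [0.625, -0.393, 0.209]), (0.38, [368.0, 251.0], [0.624, 0.441, 0.209])]
handle W []
handle D [(0.62, [297.0, 99.0], [0.577, -0.295, 0.247])]
handle S [(0.89, [171.0, 149.0], [0.587, -0.305, 0.247])]
side 101.5 [274.4 137.6] [16. 16. 18.]
side 104.5 [277.2 138.3] [15. 15. 17.]
side 107.5 [280.1 139. ] [24. 33. 30.]
scene 101.5 [211. 167.] [128. 133. 135.]
scene 104.5 [212.3 166. ] [136. 140. 143.]
scene 107.5 [213.4 164.9] [114. 115. 112.]
```

Request:
{"fn": "step_arm", "kwargs": {"targets": [[[-10.3,1.7,0],[0,0,-9]],[[-10.3,1.7,0],[0,0,-9]],[[-10.3,1.7,0],[0,0,-9]],[[-10.3,1.7,4],[0,0,-9]],[[-10.3,1.7,8],[0,0,-9]],[[-10.3,1.7,9.7],[0,0,-9]],[[-10.3,1.7,9.7],[0,0,-9]],[[-10.3,1.7,9.7],[0,0,-9]]]}}

```text
time: 42.9
ee_pos: [0.5368, -0.1046, 0.2014]
tcp_rot: [0.614, 0.789, -0.001, -0.001]
contact_force: [0.9, 0.5, -0.6]
finger_gap: 0.0455
gripper_force: 41.5
```

```bash
python3 - <<'E'
from h import *
c=np.array([.587,-.2985]); u=np.array([np.cos(np.radians(104.5)),np.sin(np.radians(104.5))])
mv((*(c+u*.205),.2007,104.5))
q=snap('side');sc=snap('scene')
for n,P in(('side',q),('scene',sc)):
    m=r.mark_of(P,'coil0')
    print(n,'coil',[(round(a['confidence'],2),(np.array(a['xy'])*[512,384]).round(1).tolist()) for a in m[:4]],'pred',proj(P,np.r_[c+u*.205,.209]).round(1))
    for a in np.arange(95.5,114,2):
        e=np.array([np.cos(np.radians(a)),np.sin(np.radians(a))])
        L=[cv2.getRectSubPix(P['color'],(1,1),tuple(np.float32(proj(P,np.r_[c+e*rr,.206]))))[0,0].astype(int) for rr in np.arange(.10,.15,.004)]
        print(a,np.mean(L,0).round())
E
```

```text
at [ 0.5368 -0.1046  0.2014] head 104.2 q [-11.  20.   4.  75.  -0.  65.] gap 0.045 F [ 0.9  0.5 -0.6]
  [0.47, 0.0, 0.07] [-0.2, -0.0, -0.3]
side coil [(0.67, [315.2, 136.6]), (0.59, [270.3, 149.3])] pred [271.4 151.1]
95.5 [34. 41. 38.]
97.5 [35. 41. 38.]
99.5 [35. 39. 37.]
101.5 [32. 33. 33.]
103.5 [23. 22. 24.]
105.5 [18. 19. 20.]
107.5 [20. 24. 24.]
109.5 [28. 42. 36.]
111.5 [38. 59. 49.]
113.5 [46. 56. 52.]
scene coil [(0.78, [221.5, 169.6]), (0.65, [207.8, 159.4]), (0.5, [369.7, 251.5])] pred [224.7 170.4]
95.5 [ 58. 112.  84.]
97.5 [ 68. 108.  87.]
99.5 [ 85. 107.  98.]
101.5 [104. 114. 113.]
103.5 [118. 122. 125.]
105.5 [121. 124. 125.]
107.5 [114. 115. 114.]
109.5 [103. 100.  94.]
111.5 [94. 85. 75.]
113.5 [91. 76. 63.]
```

Request:
{"fn": "step_arm", "kwargs": {"targets": [[[-1,0,0],[0,0,0]],[[-2,0,0],[0,0,0]],[[-3,0,0],[0,0,0]],[[-4,0,0],[0,0,0]],[[-5,0,0],[0,0,0]]]}}

```text
time: 43.6
ee_pos: [0.5491, -0.154, 0.2008]
tcp_rot: [0.614, 0.789, -0.001, -0.001]
contact_force: [0.4, -0.3, -0.8]
finger_gap: 0.0455
gripper_force: 41.5
```

Request:
{"fn": "step_arm", "kwargs": {"targets": [[[-0.8,0,0],[0,0,0]],[[-1.6,0,0],[0,0,0]],[[-2.4,0,0],[0,0,0]],[[-2.9,0,0],[0,0,0]],[[-2.9,0,0],[0,0,0]]]}}

```text
time: 44.1
ee_pos: [0.5562, -0.1816, 0.2008]
tcp_rot: [0.614, 0.789, -0.001, -0.001]
contact_force: [0.4, -0.6, 0.1]
finger_gap: 0.0458
gripper_force: 41.5
```

```bash
python3 - <<'E'
from h import *
c=np.array([.587,-.2985]); s=r.read_state(); print(np.linalg.norm(np.array(s['ee_pos'])[:2]-c),np.round(s['ft_torque'],2))
mv()
sc=snap('scene')
for t in('lip0','handle','adapter'): print(t,[(round(a['confidence'],2),(np.array(a['xy'])*[512,384]).round(1).tolist()) for a in r.mark_of(sc,t)[:2]])
E
```

```text
0.12089697229390903 [-0.02 -0.01 -0.07]
at [ 0.5562 -0.1816  0.2008] head 104.2 q [-18.  24.  11.  77.  -0.  58.] gap 0.046 F [ 0.4 -0.6  0.1]
lip0 [(0.7, [139.3, 149.4]), (0.67, [209.3, 157.8])]
handle [(0.85, [171.5, 150.4])]
adapter [(0.48, [191.9, 147.0])]
```

Request:
{"fn": "step_arm", "kwargs": {"targets": [[[0,0,0.4],[0,0,0]],[[0,0,0.8],[0,0,0]],[[0,0,1.2],[0,0,0]],[[0,0,1.3],[0,0,0]],[[0,0,1.3],[0,0,0]]]}}

```text
time: 44.8
ee_pos: [0.5557, -0.1808, 0.1875]
tcp_rot: [0.614, 0.789, -0.001, -0.001]
contact_force: [-0.1, 0.5, -1.2]
finger_gap: 0.0453
gripper_force: 41.5
```

Request:
{"fn": "step_arm", "kwargs": {"targets": [[[0,0,0],[0,0,0]],[[0,0,0],[0,0,0]],[[0,0,0],[0,0,0]],[[0,0,0],[0,0,0]]], "gripper": 0.72}}

```text
time: 45.2
ee_pos: [0.5561, -0.181, 0.1882]
tcp_rot: [0.614, 0.789, -0.001, -0.001]
contact_force: [-0.2, 0.1, -0.3]
finger_gap: 0.0617
gripper_force: 0.0
```

Request:
{"fn": "step_arm", "kwargs": {"targets": [[[0,0,-1],[0,0,0]],[[0,0,-2.5],[0,0,0]],[[0,0,-5],[0,0,0]],[[0,0,-9],[0,0,0]],[[1,0,-14],[0,0,0]],[[6,0,-16],[0,0,0]],[[10,0,-16],[0,0,0]],[[10,0,-16],[0,0,0]]]}}

```text
time: 46.0
ee_pos: [0.5314, -0.08, 0.3512]
tcp_rot: [0.612, 0.791, 0.001, 0.0]
contact_force: [-0.7, -0.6, -0.2]
finger_gap: 0.0616
gripper_force: 0.0
```

```bash
python3 - <<'E'
from h import *
p=snap('wrist','w17');q=snap('side','s17');sc=snap('scene','c17')
A={}
for t,z in dict(adapter=.196,coil0=.194,lever_l_tab=.131,lever_r_tab=.131).items():
    for n,P in zip('WDS',(p,q,sc)):
        m=r.mark_of(P,t); A[t,n]=m
        print(t,n,[(round(a['confidence'],2),(np.array(a['xy'])*[512,384]).round().tolist(),atz(P,a['xy'],z).round(3).tolist()) for a in m[:8]])
for n,P in(('D',q),('S',sc)):
    for a in(104.5,149.5): 
        e=np.radians(a); print(n,a,proj(P,np.array([.587+.12*np.cos(e),-.2985+.12*np.sin(e),.194])).round(1))
mv()
E
```

```text
adapter W []
adapter D []
adapter S [(0.42, [194.0, 145.0], [0.439, -0.347, 0.196])]
coil0 W [(0.7, [262.0, 273.0], [0.566, -0.194, 0.194]), (0.6, [183.0, 283.0], [0.476, -0.235, 0.194])]
coil0 D [(0.9, [313.0, 136.0], [0.485, -0.234, 0.194]), (0.65, [283.0, 129.0], [0.568, -0.211, 0.194])]
coil0 S [(0.9, [199.0, 168.0], [0.554, -0.203, 0.194]), (0.71, [206.0, 155.0], [0.472, -0.253, 0.194])]
lever_l_tab W []
lever_l_tab D [(0.63, [324.0, 203.0], [0.356, -0.086, 0.131]), (0.62, [132.0, 316.0], [0.533, 0.423, 0.131]), (0.37, [247.0, 303.0], [0.356, 0.257, 0.131]), (0.15, [327.0, 104.0], [0.562, -0.475, 0.131])]
lever_l_tab S [(0.74, [317.0, 232.0], [0.543, 0.265, 0.131]), (0.66, [367.0, 251.0], [0.533, 0.415, 0.131])]
lever_r_tab W []
lever_r_tab D [(0.71, [314.0, 136.0], [0.512, -0.306, 0.131]), (0.44, [195.0, 257.0], [0.522, 0.236, 0.131])]
lever_r_tab S [(0.66, [226.0, 195.0], [0.558, -0.076, 0.131]), (0.47, [316.0, 222.0], [0.504, 0.238, 0.131])]
D 104.5 [281.2 136.1]
D 149.5 [313.6 135.6]
S 104.5 [203.  169.5]
S 149.5 [206.2 157.5]
at [ 0.5319 -0.0841  0.3479] head 104.2 q [-9. 18. 23. 95. -0. 67.] gap 0.061 F [-1.5 -1.1  0.2]
```

```bash
python3 - <<'E'
from h import *
c=np.array([.587,-.2985])
def m(P,t,g):
    L=[a for a in r.mark_of(P,t) if np.hypot(*(np.array(a['xy'])*[512,384]-g))<14]
    return ray(P,L[0]['xy']) if L else None
for k in range(2):
    p=snap('wrist');q=snap('side');sc=snap('scene')
    for nm,gs,t in(('A',((262,273),(282,132),(200,168)),'coil0'),('B',((183,283),(313,136),(206,156)),'coil0'),('ad',((0,0),(334,118),(192,147)),'adapter')):
        rs=[m(P,t,g) for P,g in zip((p,q,sc),gs)]; rs=[x for x in rs if x]
        if len(rs)>1:
            X,e=tri(rs); d=X[:2]-c; print(nm,len(rs),X.round(4),'res',round(e,4),'u',np.hypot(*d).round(3),'ang',np.degrees(np.arctan2(d[1],d[0])).round(1))
p=snap('wrist')
for c in r.cut_out(p,'coil0'): print(c['confidence'],(np.array(c['box'])*[512,384,512,384]).round(),c['pixels'].sum())
mv((.53,-.06,.36,104.5))
E
```

```text
A 3 [ 0.5469 -0.1709  0.227 ] res 0.0143 u 0.134 ang 107.4
B 3 [ 0.4799 -0.2392  0.1879] res 0.0026 u 0.122 ang 151.0
A 3 [ 0.5463 -0.1692  0.2345] res 0.0107 u 0.136 ang 107.5
B 3 [ 0.4795 -0.2344  0.1915] res 0.0051 u 0.125 ang 149.2
ad 2 [ 0.4609 -0.3254  0.1968] res 0.0007 u 0.129 ang -168.0
0.8 [189. 265. 219. 310.] 787
0.75 [235. 242. 287. 305.] 2902
at [ 0.5319 -0.084   0.3479] head 104.2 q [-9. 18. 23. 95. -0. 67.] gap 0.061 F [ 0.1 -0.5 -0. ]
  [2.37, 0.4, -1.21] [-0.2, -0.0, -0.3]
```

Request:
{"fn": "step_arm", "kwargs": {"targets": [[[0,0,-6],[0,0,0]],[[-7,0,-6],[0,0,0]],[[-7,0,-6],[0,0,0]],[[-7,0,-6],[0,0,0]]]}}

```text
time: 48.45
ee_pos: [0.5499, -0.1543, 0.4076]
tcp_rot: [0.615, 0.788, -0.001, -0.001]
contact_force: [0.0, 0.2, -0.4]
finger_gap: 0.0613
gripper_force: 0.0
```

```bash
python3 - <<'E'
from h import *
p=snap('wrist','w18')
c=np.array([.587,-.2985])
for a in r.mark_of(p,'coil0'): 
    X=atz(p,a['xy'],.194); d=X[:2]-c; print(round(a['confidence'],2),(np.array(a['xy'])*[512,384]).round(),X.round(4),np.hypot(*d).round(4),np.degrees(np.arctan2(d[1],d[0])).round(1))
for k in r.cut_out(p,'coil0'):
    m=k['pixels']&(p['color'][:,:,0].astype(int)-p['color'][:,:,2]>50); ys,xs=np.nonzero(m)
    if len(xs)<30: continue
    W=np.array([wz(p,(x+.5,y+.5),.21)[:2] for x,y in zip(xs,ys)]); R=cv2.minAreaRect((W*1e4).astype(np.float32)); B=cv2.boxPoints(R)
    d=np.array(R[0])/1e4-c; print('copper',np.round(R[0],0),'u',np.hypot(*d).round(4),'ang',np.degrees(np.arctan2(d[1],d[0])).round(1),[(round(float(np.hypot(*v)))/10,round(float(np.degrees(np.arctan2(v[1],v[0])))%180)) for v in(B[1]-B[0],B[2]-B[1])])
mv((.45,.05,.42,104.5))
E
```

```text
0.86 [262. 193.] [ 0.5638 -0.1901  0.194 ] 0.1109 102.1
0.64 [187. 210.] [ 0.4738 -0.2366  0.194 ] 0.129 151.3
copper [ 4813. -2337.] u 0.124 ang 148.5 [(40.0, 149), (62.7, 59)]
copper [ 5643. -1996.] u 0.1015 ang 102.9 [(39.2, 102), (47.3, 12)]
copper [ 6884. -3541.] u 0.1157 ang -28.7 [(14.5, 179), (30.1, 89)]
at [ 0.5491 -0.1514  0.4076] head 104.2 q [-15.  24.  40. 107.  -0.  60.] gap 0.061 F [-0.2 -0.3 -0.5]
  [21.96, -4.66, -1.2] [-0.2, -0.1, -0.3]
```

Request:
{"fn": "step_arm", "kwargs": {"targets": [[[22,-4.6,-1],[0,0,0]],[[22,-4.6,-1],[0,0,0]],[[22,-4.6,-1],[0,0,0]],[[22,-4.6,-1],[0,0,0]],[[22,-4.6,-1],[0,0,0]],[[22,-4.6,-1],[0,0,0]],[[22,-4.6,-1],[0,0,0]],[[22,-4.6,-1],[0,0,0]]]}}

```text
time: 49.4
ee_pos: [0.4507, 0.0499, 0.4179]
tcp_rot: [0.614, 0.789, -0.001, -0.001]
contact_force: [0.4, 0.3, 0.1]
finger_gap: 0.0615
gripper_force: 0.0
```

```bash
python3 - <<'E'
from h import *
c=np.array([.587,-.2985]); q=snap('side','s19');sc=snap('scene','c19')
M={}
for t in('coil0','adapter','hung0'):
    for n,P in(('D',q),('S',sc)):
        M[t,n]=r.mark_of(P,t); print(t,n,[(round(a['confidence'],2),(np.array(a['xy'])*[512,384]).round(1).tolist()) for a in M[t,n]])
def tr(t,gd,gs):
    f=lambda n,g:min(M[t,n],key=lambda a:np.hypot(*(np.array(a['xy'])*[512,384]-g)))['xy']
    X,e=tri([ray(q,f('D',gd)),ray(sc,f('S',gs))]); d=X[:2]-c; print(t,X.round(4),round(e,4),'u',np.hypot(*d).round(4),np.degrees(np.arctan2(d[1],d[0])).round(1))
tr('coil0',(283,131),(200,168)); tr('coil0',(313,136),(206,156)); tr('adapter',(334,118),(192,147))
for a,uu in((104.5,.106),(104.5,.12),(149.5,.12)):
    e=np.radians(a)
    for n,P in(('D',q),('S',sc)): print(a,uu,n,proj(P,np.array([c[0]+uu*np.cos(e),c[1]+uu*np.sin(e),.194])).round(1))
for n,P in(('D',q),('S',sc)): print([(round(k['confidence'],2),(np.array(k['box'])*[512,384,512,384]).round(1).tolist()) for k in r.cut_out(P,'coil0')])
mv()
E
```

```text
coil0 D [(0.66, [282.8, 132.1]), (0.58, [316.3, 139.0])]
coil0 S [(0.87, [199.0, 168.0]), (0.64, [204.9, 159.5])]
adapter D [(0.58, [332.8, 116.7])]
adapter S [(0.5, [193.0, 150.3]), (0.3, [316.2, 222.1])]
hung0 D [(0.74, [254.9, 100.4]), (0.73, [302.4, 87.8])]
hung0 S [(0.7, [145.7, 156.0]), (0.6, [166.5, 148.2]), (0.6, [153.6, 178.1]), (0.54, [139.4, 167.4])]
coil0 [ 0.5612 -0.1969  0.1968] 0.0001 u 0.1048 104.2
coil0 [ 0.4785 -0.2492  0.1781] 0.0019 u 0.1191 155.6
adapter [ 0.4725 -0.3239  0.2012] 0.0084 u 0.1173 -167.5
104.5 0.106 D [282.8 133.1]
104.5 0.106 S [199.5 168.7]
104.5 0.12 D [281.2 136.1]
104.5 0.12 S [203.  169.5]
149.5 0.12 D [313.6 135.6]
149.5 0.12 S [206.2 157.5]
[(0.76, [269.8, 113.6, 292.6, 147.1]), (0.57, [301.4, 123.1, 330.3, 153.3])]
[(0.9, [186.4, 157.7, 210.1, 181.6]), (0.77, [197.6, 149.8, 215.6, 167.0])]
at [0.4507 0.0499 0.418 ] head 104.2 q [  6.   9.  22. 103.  -0.  82.] gap 0.061 F [-0.1 -0.1 -0.7]
```

```bash
python3 -c "
from workcell import r
print(r.finish_job())"
```

```text
the job is handed in; nothing more can be done
None
```

I handed the job in at about 50 s of robot time. Both levers are swung out, the adapter hangs on hook 6 and the two bench coils hang on hooks 5 and 4; no third bench coil was found, and no verdict came back. The hook 4 coil sits close to the disc at about 105 mm from the axis (allowed: 100–140).

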